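Turn two pelmet knobs out of a hinged rack onto its cover

ROBOT

A 6-joint arm with a two-finger parallel gripper is mounted at the origin on the work surface. World frame = base frame: x ahead of the robot, y to its left, z up, the work surface at z = 0. Lengths are in mm, angles in rad, forces in N, time in s.
With the tool pointing down it reaches from about 350 to 975 mm from the base axis. Payload 7.1 kg.
Tool frame: the origin (TCP) lies at the very end of the fingers, on their centre line; the grasp point (between the pads) lies 19 mm behind it; z points along the fingers, y is the direction in which the jaws open and shut (so a half turn about z gives the same grasp; the last joint's range is limited). The gripper opens to 88 mm and grips with 3 to 60 N. Pads are 20 mm wide; open, the fingers measure 115 mm over their backs; the gripper's body (75 mm by 178 mm) begins 61 mm behind the grasp point.
Start: joints at [1.127, 0.423, 1.63, -0, 1.089, -0.019], TCP at [257.554, 569.447, 185.775] pointing down, gripper open.
Joint ranges: [-3, 3], [-0.9, 2.11], [0.09, 2.58], [-1.31, 4.45], [0.11, 2.69], [-2.54, 2.54]. Speed limits (rad/s): [2.39, 2.39, 3.01, 3.14, 3.14, 3.14].

INTERFACE

Orientations are given as a rotation vector (axis times angle).
In Python, from workcell import readout, imaging, close_job gives the robot as it stands.
- The arm moves only by the tool carry_out, never from a script. Its argument "rows" is a list of rows, each a list of 3 entries, a list of its own where there are three numbers: the shift along the tool's x, y, z in m, then the turn, a rotation vector about the tool's x, y, z in rad, then the closure, from 0 (fully open) to 1 (shut). In form: [[[dx, dy, dz], [wx, wy, wz], hand], ...]. A call has 1 to 12 rows; each row shifts and turns the commanded pose from where the row before left it, along the tool's axes as they then stand; what a row does not reach is not made up. A row lasts 1/12 s, in which the tool goes at most 41.7 mm and 7.16 degrees, less where a joint would pass 70% of its speed; a pose out of reach is approached as far as the arm can. A call with a gripper value outside its range is refused whole. The fingers move at their own pace and stop on an object; the grip force is fixed at half the most. Time passes only in rows, so rows that do not move let the fingers close. It gives the time, the measured TCP pose, the force and the opening at its end, in the units of the state.
- readout.get_obs(): the state, without advancing time (a new reading comes with each control period).
- imaging.get_image(name): name is "scene" or "top"; returns the picture (420x560x3 uint8, red, green, blue); there is no depth.
- imaging.camera_params(name): a dict with "fx", "fy", "cx", "cy" (pixels), "rvec" (rotation vector, rad) and "tvec" (3), from world to camera coordinates, as OpenCV has them. Camera axes: x right, y down, z forward; pixel columns grow to the right and rows downward; lengths in mm; the calibration is good to about 2 mm. A picture is of the moment at which its call begins. camera_params takes no time and is no camera call.
- close_job(): hands the job in, once; it reports no verdict.
The state is a dict: "t": time; "qpos": joint angles; "qvel": joint speeds; "joint_torque": joint torques, N m; "ee_pos": TCP position; "orientation": TCP orientation; "ft_force": force on the tool from outside, world axes, zero at the start; "moment": the same for the moment, N m; "width": finger opening in mm.
Only numpy, scipy, OpenCV 4.12 (cv2) and the standard library are available. Lean on these libraries where they do the work, as an engineer would, in place of code of your own. Each camera call takes 0.05 s, during which the arm holds its last target.

TASK

On the turnover jig, pinch the loose cover and the hinged wooden rack together and swing both over, upside down, onto the metal tray, keeping the cover shut against the rack so that the knobs inside stay in place. Then let go of the cover and swing only the rack back to where it lay, by its end disc, leaving the cover lying in the tray with both turned knobs still standing on it upside down, ready for glue.

Things in the scene. Friction and masses are not known exactly. Their poses are not given: they have to be found in the camera images.
- rack: Pale wooden rack, 39 x 74 x 26 mm, two 31 mm square pockets, hinged to a fixed grey jig board. Origin: middle of the hinge axis, 65 mm above bench; x = hinge axis. At the start z up, rack level along -y (y -38 to -112, z -13 to 13 mm). Swings half a turn up and over to +y, stops at both ends, light hinge: it falls if let go between. Steel stud, 10 mm dia, at y -104, z -8, out to x -28.5.
- disc (a point): Centre of the rack's own grip: a wooden disc on its free end, 18 mm diameter, 12 mm thick along the rack's x (hinge axis), at x 0, y -138, z -8 mm in the rack's axes. Pinched on its flat faces from above it swings the rack without the cover. Disc and studs turn between the finger pads as the rack swings, so the hand can keep pointing down along the whole arc.
- tray (a point): Middle of the floor of the fixed shallow aluminium tray, 46.5 mm above the bench, on the other side of the hinge: 100 mm along the rack's starting +y, 18.5 mm below the hinge axis. Inside 124 mm along x, 146 mm along y; rim 6 mm high. The rack swung fully over lies level above it.
- cover: Loose dark wooden cover, 46 x 74 x 4 mm, 70 g, on the rack. Origin: plate's underside over the rack's midline (rack's x 0, y -75, z 13 mm); axes as the rack's. One 5 mm lip hangs over the rack's +x side; its 10 mm stud (y -29, z -21, end x 29.5) faces the rack's stud: pinching both studs along x (58 mm, 56 once the lip touches the rack) holds cover and rack together. Released over the tray it drops 1.5 mm.
- knob_near: Turned wooden knob, 18 mm high, 20 g, flat base 24 mm and flat head 19 mm in diameter; origin in the middle of its base, z towards the head. It stands base down in the pocket nearer the hinge, under the cover.
- knob_far: The same kind of knob, in the pocket farther from the hinge.
There are look-alikes about, which are no part of the job. What is shaped like the cover but pink is not meant.

How it is judged (in metres and radians):
On the way, in this order (a step that is already met when the one before it is completed fails the run):
1. rack on its way over, standing about upright, with the cover still shut against it (angle between rack's own z axis and vertical between 1 and 2.3 rad and z of cover in the frame of rack between 0.003 and 0.023 m and y of cover in the frame of rack between -0.09 and -0.06 m and x of cover in the frame of rack between -0.015 and 0.015 m), for 0.1 s.
2. rack upside down over the tray with the cover still shut against it (angle between rack's own z axis and vertical above 2.95 rad and z of cover in the frame of rack between 0.003 and 0.023 m and y of cover in the frame of rack between -0.09 and -0.06 m and x of cover in the frame of rack between -0.015 and 0.015 m), for 0.2 s.
At the end, for the whole second after the job is handed in: The rack is back level where it lay (within 11 degrees); the cover lies flat, upside down, in the tray, within 20 mm of where the rack laid it; both knobs stand upside down on the cover (within 20 degrees), each within 15 mm of its own pocket's place; all at rest (angle between rack's own z axis and vertical below 0.2 rad and angle between cover's own z axis and vertical above 2.95 rad and x of cover in the frame of rack between -0.02 and 0.02 m and y of cover in the frame of rack between 0.055 and 0.095 m and z of cover in the frame of rack between -0.0245 and -0.0045 m and linear speed of each of cover, knob_near, knob_far below 0.02 m/s and angular speed of rack below 0.1 rad/s and angle between each of knob_near, knob_far's own z axis and vertical above 2.8 rad and x of knob_near in the frame of cover between -0.015 and 0.015 m and y of knob_near in the frame of cover between 0.0025 and 0.0325 m and z of knob_near in the frame of cover between -0.026 and -0.01 m and x of knob_far in the frame of cover between -0.015 and 0.015 m and y of knob_far in the frame of cover between -0.0325 and -0.0025 m and z of knob_far in the frame of cover between -0.026 and -0.01 m); the robot touches nothing.
It also fails if it takes over 61 s, if anything falls off the work surface, if the arm or the gripper's body presses on something with over 40 N, if the wrist force passes 120 N, or if a joint passes its speed limit or range.

## Working session

There is one attempt and no reset: what is moved stays moved. The work goes in short steps, Python scripts to look and compute and a tool call to move; the robot and the scene stay as the last step left them, time stands still between calls to the robot, and variables do not carry over. Pictures are saved under pics/ and viewed, and the job is handed in when it is done.

Besides the shell and the picture viewer there is one more tool, called after "Call:" by a JSON object that holds its "api" and its "payload", one argument or row to a line. carry_out: Moves the arm, as the interface text tells. Its arguments: {"type":"object","properties":{"rows":{"type":"array","items":{"type":"array"}}},"required":["rows"]}

```bash
mkdir -p pics; ls; python3 - <<'E'
from workcell import readout, imaging
import cv2
print(readout.get_obs())
for n in ("scene","top"):
    im=imaging.get_image(n); cv2.imwrite(f"pics/{n}0.png",im[:,:,::-1]); print(n,imaging.camera_params(n))
E
```

```text
pics
{'t': 0.0, 'qpos': array([ 1.12702680e+00,  4.23810010e-01,  1.63069032e+00,  8.25045140e-06,
        1.08858229e+00, -1.89857722e-02]), 'qvel': array([-0.00221289, -0.00054688,  0.00120532,  0.0010916 , -0.00111377,
       -0.00046497]), 'joint_torque': array([-2.61454588e-03, -5.44619179e+01, -2.73656327e+01,  6.42490550e-02,
        2.29261431e-02, -1.26128107e-04]), 'ee_pos': array([257.28308494, 568.92242437, 185.02085531]), 'orientation': array([-6.62175615e-01, -3.07065649e+00,  2.27517818e-03]), 'ft_force': array([ 0.15185531, -0.2237008 ,  0.81959339]), 'moment': array([ 0.00887435,  0.04833028, -0.00780437]), 'width': 87.86993309440443}
scene {'fx': 422.83636787545794, 'fy': 422.83636787545794, 'cx': 271.7759233295915, 'cy': 207.15312164261027, 'rvec': array([ 0.86707406,  2.5157892 , -1.13175652]), 'tvec': array([ 449.73822588, -141.19641758, 1094.78123683])}
top {'fx': 465.410663701228, 'fy': 465.410663701228, 'cx': 280.9949552174908, 'cy': 212.57958174002667, 'rvec': array([ 2.14932461, -2.17488454,  0.13204934]), 'tvec': array([ -18.83699056,  544.75511674, 1029.02143208])}
```

View pics/scene0.png

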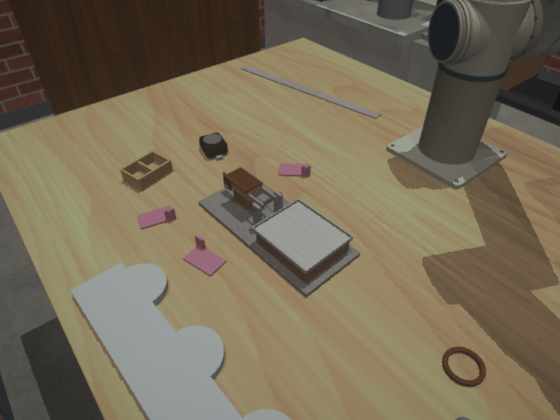

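View pics/top0.png

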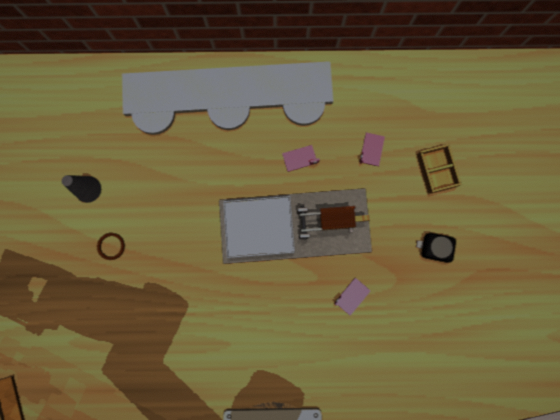

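The rack with its brown cover is at about (340,218) in the top view. The tray is at (258,227) and the hinge between them at about (305,222). Next I'll zoom in and measure.

```bash
python3 - <<'E'
import cv2
a=cv2.imread("pics/top0.png"); c=a[175:275,205:385]; cv2.imwrite("pics/topz.png",cv2.convertScaleAbs(cv2.resize(c,None,fx=4.4,fy=4.4,interpolation=cv2.INTER_CUBIC),alpha=1.6))
a=cv2.imread("pics/scene0.png"); c=a[155:295,190:365]; cv2.imwrite("pics/scz.png",cv2.convertScaleAbs(cv2.resize(c,None,fx=4.2,fy=4.2,interpolation=cv2.INTER_CUBIC),alpha=1.3))
E
```

```text
(no output)
```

View pics/topz.png

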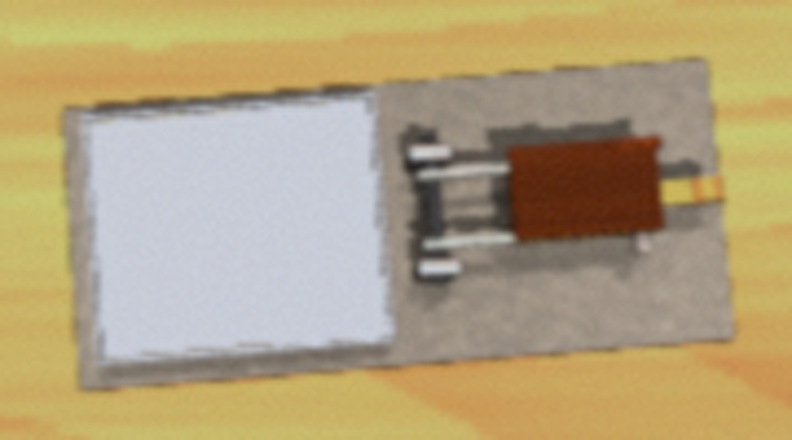

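View pics/scz.png

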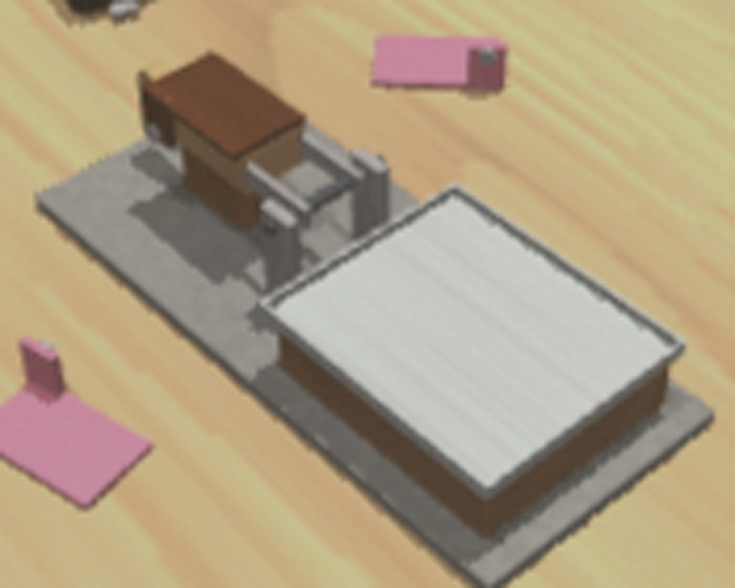

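```bash
cat > h.py <<'E'
import numpy as np, cv2
from workcell import readout, imaging
def cam(n):
    p=imaging.camera_params(n);K=np.array([[p['fx'],0,p['cx']],[0,p['fy'],p['cy']],[0,0,1]]);R=cv2.Rodrigues(p['rvec'])[0];return K,R,p['tvec']
def ray(n,uv,z):
    K,R,t=cam(n);c=-R.T@t;d=R.T@np.linalg.inv(K)@np.array([uv[0],uv[1],1.]);return c+d*(z-c[2])/d[2]
def proj(n,P):
    K,R,t=cam(n);q=K@(R@np.array(P,float)+t);return q[:2]/q[2]
E
python3 - <<'E'
from h import *
for n in("top","scene"):
    a=cv2.imread(f"pics/{n}0.png");h=cv2.cvtColor(a,cv2.COLOR_BGR2HSV)
    roi=np.zeros(a.shape[:2],np.uint8)
    if n=="top": roi[180:265,210:375]=1
    else: roi[160:290,195:360]=1
    b=a.astype(int)
    if n=="top":
      cov=((b[...,2]>b[...,1]*2)&(roi>0)).astype(np.uint8)
      tr=((b.min(2)>100)&(roi>0)).astype(np.uint8)
      bd=(((h[...,1]<60)|(b[...,0]>b[...,2]*.75))&(roi>0)).astype(np.uint8)
    else:
      cov=((b[...,2]>b[...,1]*1.7)&(b[...,0]<b[...,1]*.8)&(roi>0)).astype(np.uint8)
      tr=((b.min(2)>150)&(roi>0)).astype(np.uint8); bd=None
    for nm,m,z in(("cov",cov,82),("tray",tr,52.5 if n=="scene" else 46.5),("board",bd,None)):
        if m is None: continue
        cs,_=cv2.findContours(m,cv2.RETR_EXTERNAL,cv2.CHAIN_APPROX_NONE);c=max(cs,key=cv2.contourArea)
        r=cv2.minAreaRect(c);bx=cv2.boxPoints(r)
        hull=cv2.convexHull(c); ap=cv2.approxPolyDP(hull,3,True)[:,0]
        print(n,nm,cv2.contourArea(c),r,ap.tolist())
        if z: 
            W=np.array([ray(n,p,z)[:2] for p in (bx if n=="top" else ap)]);print(W.round(1).tolist(),W.mean(0).round(1),[np.linalg.norm(W[i]-W[i-1]).round(1) for i in range(len(W))])
E
```

```text
top cov 596.5 ((337.29998779296875, 217.39999389648438), (20.017786026000977, 32.90279769897461), 85.60128784179688) [[353, 207], [353, 226], [322, 227], [322, 209]]
[[546.1, -110.3], [550.8, -181.9], [507.2, -183.9], [502.6, -112.7]] [ 526.7 -147.2] [np.float64(43.6), np.float64(71.7), np.float64(43.7), np.float64(71.4)]
top tray 3537.0 ((258.1588134765625, 226.56468200683594), (56.218536376953125, 68.02980041503906), 85.60128784179688) [[290, 200], [292, 252], [228, 255], [224, 201], [276, 197]]
[[570.3, 107.3], [580.5, -45.8], [454.1, -53.6], [444.3, 97.4]] [512.3  26.3] [np.float64(126.4), np.float64(153.5), np.float64(126.6), np.float64(151.3)]
top board 8113.5 ((294.4466552734375, 225.49105834960938), (63.434200286865234, 147.8819580078125), 85.48600769042969) [[364, 189], [370, 251], [224, 262], [220, 200]]Traceback (most recent call last):
  File "<stdin>", line 17, in <module>
ValueError: max() iterable argument is empty
```

```bash
python3 - <<'E'
from h import *
a=cv2.imread("pics/scene0.png");b=a.astype(int)
for p in [(242,176),(250,183),(244,196),(231,172),(300,237),(320,255),(275,215),(325,280)]: print(p,a[p[1],p[0]])
# overlay predictions with hinge guess
th=np.deg2rad(4.4);R=np.array([[np.cos(th),-np.sin(th),0],[np.sin(th),np.cos(th),0],[0,0,1]])
H=np.array([518.7,-73,65])
pts={'cov':[(26.5,-38,17),(-19.5,-38,17),(-19.5,-112,17),(26.5,-112,17)],'tray':[(62,27,-12.5),(62,173,-12.5),(-62,173,-12.5),(-62,27,-12.5)],'hinge':[(-20,0,0),(20,0,0)],'disc':[(0,-138,-8)],'st':[(-28.5,-104,-8)],'st2':[(29.5,-104,-8)],
}
for n,(x0,x1,y0,y1),s in(("top",(205,385,175,275),4.4),("scene",(190,365,155,295),4.2)):
    im=cv2.imread(f"pics/{n}0.png")[y0:y1,x0:x1];im=cv2.convertScaleAbs(cv2.resize(im,None,fx=s,fy=s,interpolation=cv2.INTER_CUBIC),alpha=1.5)
    for k,v in pts.items():
        q=np.array([(proj(n,H+R@np.array(p))+.5-[x0,y0])*s for p in v]).round().astype(np.int32)
        cv2.polylines(im,[q],True,(0,255,0),1)
        for p in q: cv2.circle(im,tuple(int(i) for i in p),2,(255,0,0),-1)
    cv2.imwrite(f"pics/ov_{n}.png",im)
E
```

```text
(242, 176) [42 57 81]
(250, 183) [41 55 81]
(244, 196) [46 61 75]
(231, 172) [46 64 88]
(300, 237) [150 154 153]
(320, 255) [149 154 153]
(275, 215) [105 108 108]
(325, 280) [70 75 77]
```

View pics/ov_top.png

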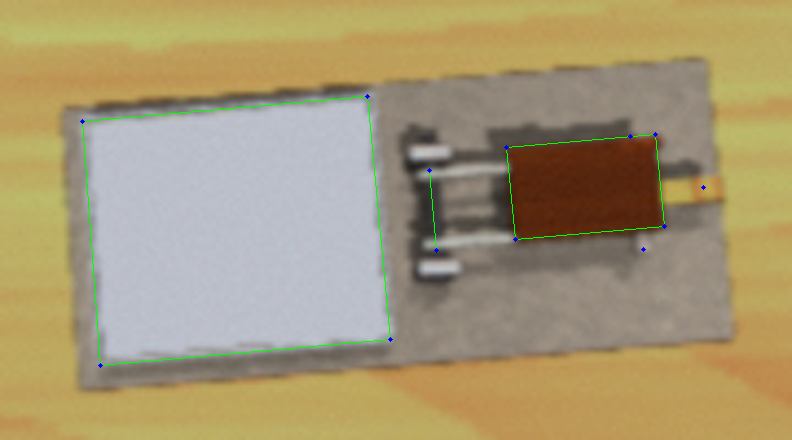

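View pics/ov_scene.png

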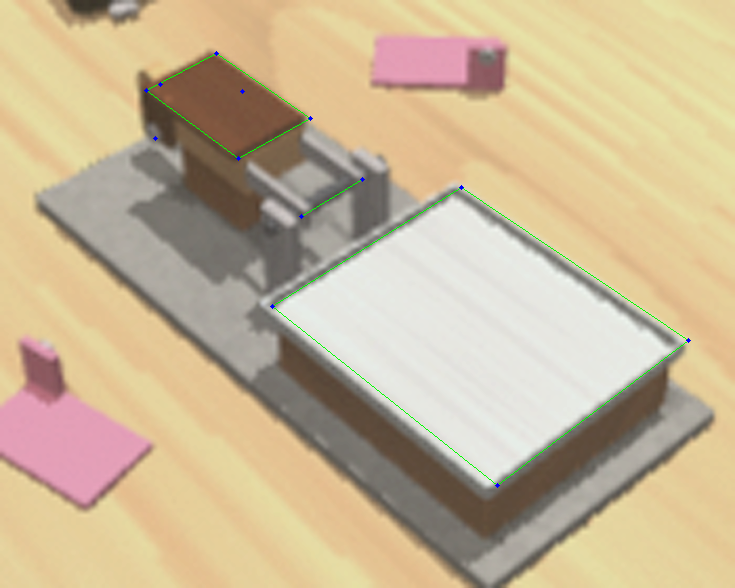

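```bash
cat >> h.py <<'E'
from scipy.spatial.transform import Rotation as Ro
H=np.array([517.7,-74.,65.]);YAW=np.deg2rad(4.3)
RR=Ro.from_rotvec([0,0,YAW]).as_matrix()
def rw(p): return H+RR@np.array(p,float)
def goal(grasp_r,tilt=0.):   # grasp point in rack-start frame; tilt: rotation about rack x
    # tool: z down, y along rack x (or -x), choose y=+x? set by SGN
    z=np.array([0,0,-1.]);y=np.array([SGN,0,0.]);x=np.cross(y,z)
    T=RR@Ro.from_rotvec([tilt,0,0]).as_matrix()@np.stack([x,y,z],1)
    return rw(grasp_r)+19*T[:,2],T
SGN=1
def now():
    o=readout.get_obs();return o['ee_pos'],Ro.from_rotvec(o['orientation']).as_matrix(),o
def rel(p,T,P,TT): return (T.T@(P-p)/1000).round(4),Ro.from_matrix(T.T@TT).as_rotvec().round(4)
E
python3 - <<'E'
import h;from h import *
p,T,o=now();print(T.round(3))
for s in(1,-1):
    h.SGN=s
    P,TT=goal((-.5,-104,-8));print(s,P,rel(p,T,P+[0,0,130],TT))
E
```

```text
[[-0.911  0.412 -0.001]
 [ 0.412  0.911 -0.001]
 [ 0.    -0.001 -1.   ]]
1 [ 524.99919502 -177.74474325   38.        ] (array([-0.5517, -0.57  ,  0.0178]), array([-1.2000e-03,  7.0000e-04,  1.0709e+00]))
-1 [ 524.99919502 -177.74474325   38.        ] (array([-0.5517, -0.57  ,  0.0178]), array([-8.0000e-04, -1.4000e-03, -2.0707e+00]))
```

Call:
{"api": "carry_out", "payload": {
  "rows": [
    [[-0.015,-0.015,0],[0,0,0],0],
    [[-0.023,-0.024,0],[0,0,0],0],
    [[-0.023,-0.024,0],[0,0,0],0],
    [[-0.023,-0.024,0],[0,0,0],0],
    [[-0.023,-0.024,0],[0,0,0],0],
    [[-0.023,-0.024,0],[0,0,0],0],
    [[-0.023,-0.024,0],[0,0,0],0],
    [[-0.023,-0.024,0],[0,0,0],0],
    [[-0.023,-0.024,0],[0,0,0],0],
    [[-0.023,-0.024,0],[0,0,0],0],
    [[-0.023,-0.024,0],[0,0,0],0],
    [[-0.023,-0.024,0],[0,0,0],0]
  ]
}}

```text
t: 1.1
ee_pos: [386.7, 203.2, 185.7]
orientation: [-0.662, -3.071, 0.0]
ft_force: [0.0, -0.5, 0.7]
width: 87.4
```

Call:
{"api": "carry_out", "payload": {
  "rows": [
    [[-0.023,-0.024,0],[0,0,0],0],
    [[-0.023,-0.024,0],[0,0,0],0],
    [[-0.023,-0.024,0],[0,0,0],0],
    [[-0.023,-0.024,0],[0,0,0],0],
    [[-0.023,-0.024,0],[0,0,0],0],
    [[-0.023,-0.024,0],[0,0,0],0],
    [[-0.023,-0.024,0],[0,0,0],0],
    [[-0.023,-0.024,0],[0,0,0],0],
    [[-0.023,-0.024,0],[0,0,0],0],
    [[-0.023,-0.024,0],[0,0,0],0],
    [[-0.023,-0.024,0],[0,0,0],0],
    [[-0.023,-0.024,0],[0,0,0],0]
  ]
}}

```text
t: 2.1
ee_pos: [519.5, -173.0, 185.5]
orientation: [-0.663, -3.07, -0.0]
ft_force: [0.4, 0.7, -0.6]
width: 88.0
```

Call:
{"api": "carry_out", "payload": {
  "rows": [
    [[0,0,0],[0,0,0.1],0],
    [[0,0,0],[0,0,0.1],0],
    [[0,0,0],[0,0,0.1],0],
    [[0,0,0],[0,0,0.1],0],
    [[0,0,0],[0,0,0.1],0],
    [[0,0,0],[0,0,0.1],0],
    [[0,0,0],[0,0,0.1],0],
    [[0,0,0],[0,0,0.1],0],
    [[0,0,0],[0,0,0.1],0],
    [[0,0,0],[0,0,0.1],0],
    [[0,0,0],[0,0,0.07],0],
    [[0,0,0],[0,0,0],0]
  ]
}}

```text
t: 3.1
ee_pos: [519.3, -171.3, 185.5]
orientation: [-2.138, -2.301, 0.0]
ft_force: [-0.2, 0.7, 0.1]
width: 87.6
```

```bash
python3 - <<'E'
from h import *
p,T,o=now();print(o['t'],p,o['qpos'].round(3))
P,TT=goal((-.5,-104,-8));print(rel(p,T,P,TT))
E
```

```text
3.1 [ 519.27069699 -171.25696937  185.49192486] [-0.34   0.31   1.804  0.     1.029 -0.414]
(array([-0.0069,  0.0053,  0.1475]), array([-0.0006, -0.0003, -0.0015]))
```

Call:
{"api": "carry_out", "payload": {
  "rows": [
    [[-0.0069,0.0053,0.02],[0,0,0],0],
    [[0,0,0.03],[0,0,0],0],
    [[0,0,0.03],[0,0,0],0],
    [[0,0,0.017],[0,0,0],0],
    [[0,0,0],[0,0,0],0]
  ]
}}

```text
t: 3.52
ee_pos: [522.3, -176.8, 85.0]
orientation: [-2.128, -2.302, 0.004]
ft_force: [-0.4, 0.8, 0.6]
width: 88.2
```

```bash
cat > look.py <<'E'
import sys
from h import *
tag=sys.argv[1]; w=sys.argv[2:] or ["scene"]
for n in w:
    a=imaging.get_image(n)[:,:,::-1].copy()
    x0,x1,y0,y1=(205,385,165,285) if n=="top" else (170,370,110,290)
    s=4.0
    cv2.imwrite(f"pics/{tag}_{n}.png",cv2.convertScaleAbs(cv2.resize(a[y0:y1,x0:x1],None,fx=s if n=="top" else 3.3,fy=s if n=="top" else 3.3,interpolation=cv2.INTER_CUBIC),alpha=1.5))
p,T,o=now();print(o['t'],p.round(1),o['ft_force'].round(1),o['moment'].round(2),o['width'])
E
python3 look.py a scene top
```

```text
3.6167 [ 525.1 -177.7   88.6] [-0.1  0.5  1.2] [-0.03  0.05  0.01] 87.81734591024471
```

View pics/a_scene.png

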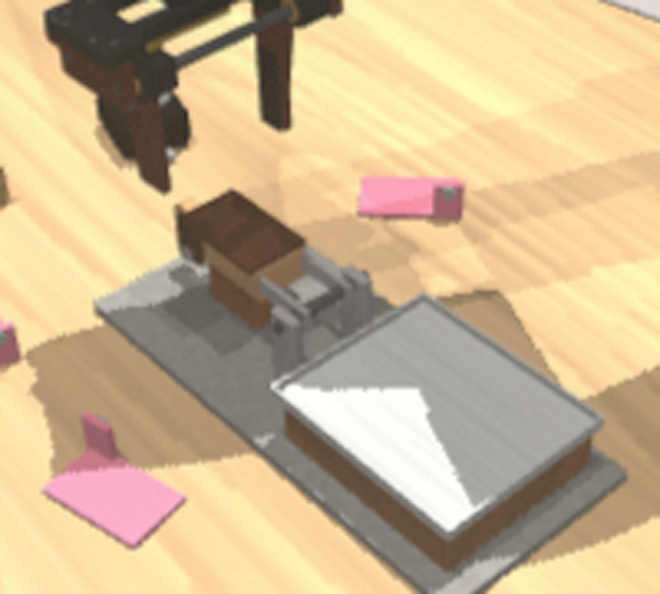

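View pics/a_top.png

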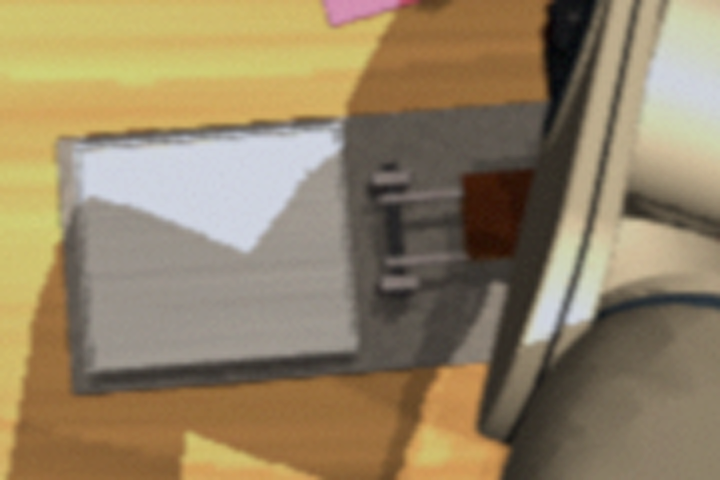

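Both fingers straddle the rack at its far end: near tip at about (155,185), far tip at about (280,125). I'll go down and pinch.

Call:
{"api": "carry_out", "payload": {
  "rows": [
    [[0,0,0.014],[0,0,0],0],
    [[0,0,0.014],[0,0,0],0],
    [[0,0,0.014],[0,0,0],0],
    [[0,0,0.0085],[0,0,0],0],
    [[0,0,0],[0,0,0],0],
    [[0,0,0],[0,0,0],0.2],
    [[0,0,0],[0,0,0],0.25]
  ]
}}

```text
t: 4.2
ee_pos: [526.2, -178.2, 39.5]
orientation: [2.134, 2.303, 0.001]
ft_force: [-0.5, -0.1, -0.3]
width: 77.5
```

```bash
python3 look.py b scene; python3 -c "
from h import *
p,T,o=now();print(rel(p,T,*goal((-.5,-104,-8))))"
```

```text
4.25 [ 526.2 -178.2   39.4] [0.2 0.8 0.1] [-0.    0.07 -0.02] 73.81724689864143
(array([ 0.0005, -0.0012,  0.0014]), array([0.0017, 0.0008, 0.0011]))
```

View pics/b_scene.png

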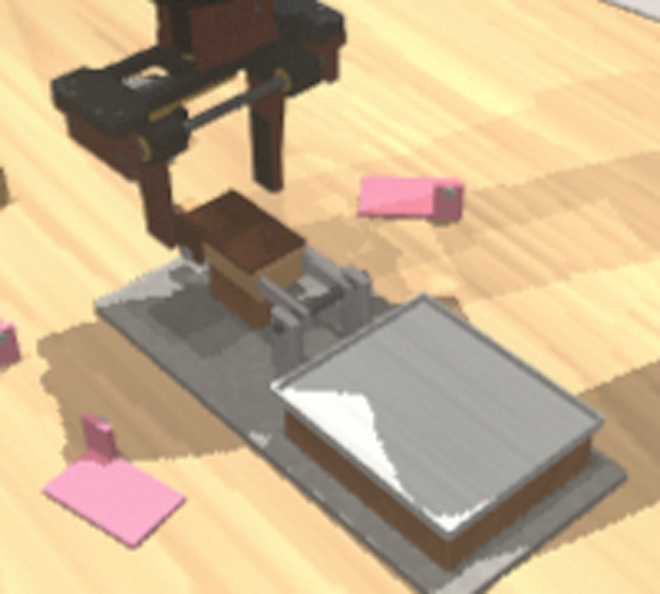

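```bash
python3 -c "
from h import *
K,R,t=cam('scene');print('campos',-R.T@t)
f=lambda q:((proj('scene',q)+.5-[170,110])*3.3).round()
for q in [(29.5,-104,-8),(-28.5,-104,-8),(37,-104,-27),(-37,-104,-27),(26.5,-112,17),(-19.5,-112,17),(19,-112,17),(-26.5,-112,17),(0,-138,-8)]: print(q,f(rw(q)))
p,T,o=now()
for y in(-37,37,-45,45): print(f(p+T@[0,y,0]))
print(T.round(3))"
```

```text
campos [903.52841862 451.8747708  632.60765481]
(29.5, -104, -8) [188. 255.]
(-28.5, -104, -8) [257. 218.]
(37, -104, -27) [182. 283.]
(-37, -104, -27) [268. 235.]
(26.5, -112, 17) [181. 218.]
(-19.5, -112, 17) [236. 189.]
(19, -112, 17) [190. 213.]
(-26.5, -112, 17) [245. 184.]
(0, -138, -8) [192. 213.]
[266. 234.]
[180. 281.]
[275. 229.]
[171. 286.]
[[-0.076  0.997  0.002]
 [ 0.997  0.076 -0.001]
 [-0.001  0.002 -1.   ]]
```

```bash
python3 - <<'E'
import cv2
a=cv2.imread("pics/scene0.png")[160:215,205:290]
cv2.imwrite("pics/zz.png",cv2.convertScaleAbs(cv2.resize(a,None,fx=9,fy=9,interpolation=cv2.INTER_CUBIC),alpha=1.8))
E
```

```text
(no output)
```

View pics/zz.png

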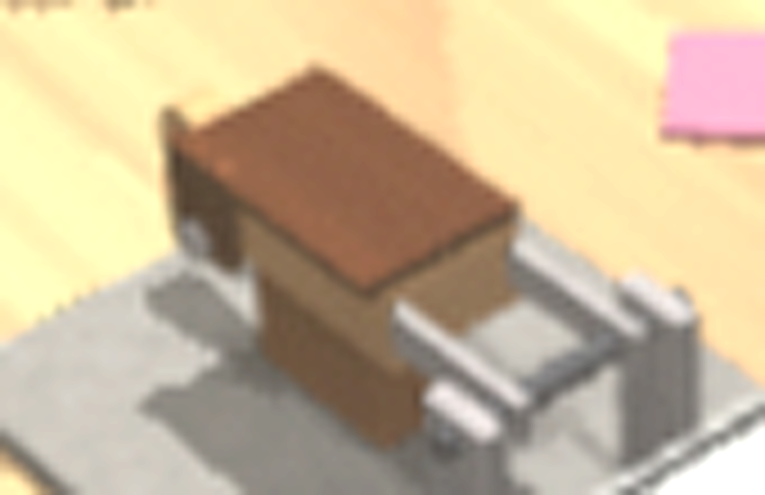

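```bash
python3 - <<'E'
import cv2
a=cv2.imread("pics/b_scene.png")[100:330,110:330]
cv2.imwrite("pics/zb.png",cv2.convertScaleAbs(cv2.resize(a,None,fx=2.6,fy=2.6,interpolation=cv2.INTER_CUBIC),alpha=1.6))
E
```

```text
(no output)
```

View pics/zb.png

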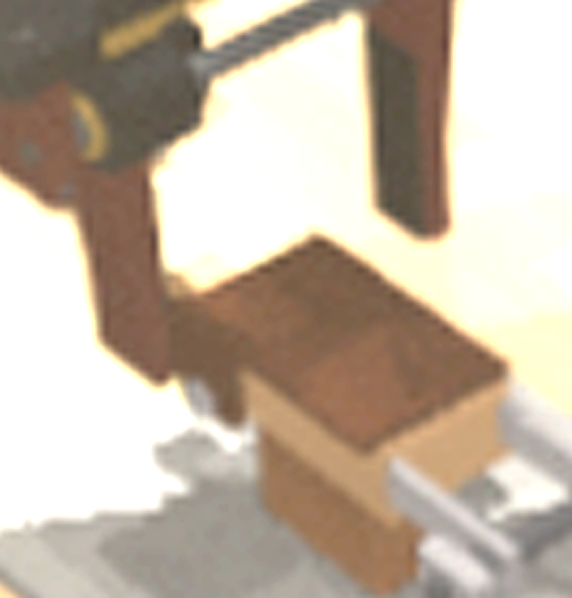

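```bash
python3 look.py c scene top; python3 - <<'E'
from h import *
a=cv2.imread("pics/c_scene.png")
p,T,o=now()
f=lambda q:tuple(int(v) for v in ((proj('scene',q)+.5-[170,110])*3.3).round())
w=o['width']/2
for zz,c in((0,(0,255,0)),(-19,(255,0,0)),(-80,(0,0,255))):
  for s in(-1,1):
    for x in(-10,10):
      for y in (w,):
        cv2.circle(a,f(p+T@[x,s*y,zz]),3,c,-1)
cv2.imwrite("pics/c2.png",a)
E
```

```text
4.35 [ 526.  -178.1   39.2] [0.1 0.2 0.4] [-0.12  0.06  0.01] 67.13036193274593
```

View pics/c2.png

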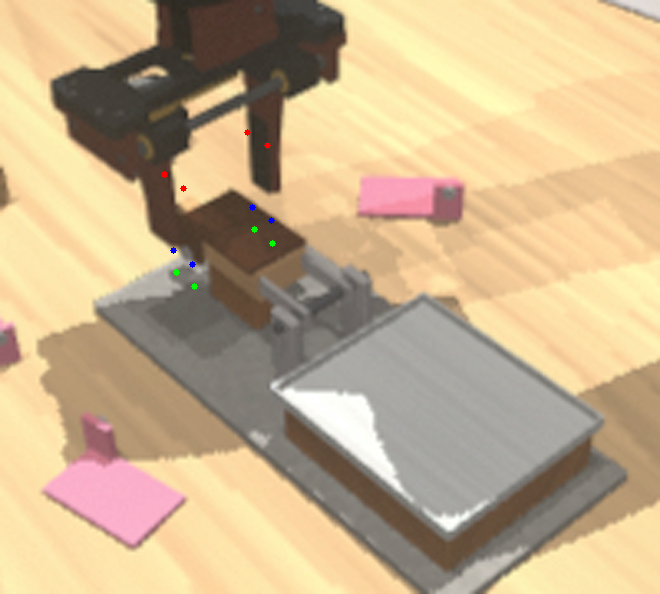

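```bash
python3 - <<'E'
from h import *
print('origin',proj('scene',[0,0,0]),proj('top',[0,0,0]),o:=None)
p,T,o=now();print(o['qpos'].round(4))
a=imaging.get_image('top')[:,:,::-1].copy()
q=proj('top',p);cv2.circle(a,(int(q[0]),int(q[1])),2,(0,255,0),-1)
cv2.imwrite('pics/ctop.png',cv2.convertScaleAbs(a,alpha=1.5))
b=imaging.get_image('scene')[:,:,::-1];cv2.imwrite('pics/cscene.png',cv2.convertScaleAbs(b,alpha=1.5))
E
```

```text
origin [445.47791194 152.61895686] [272.47527234 458.9639937 ] None
[-0.3478  0.5338  1.8717 -0.      0.7345 -0.424 ]
```

View pics/ctop.png

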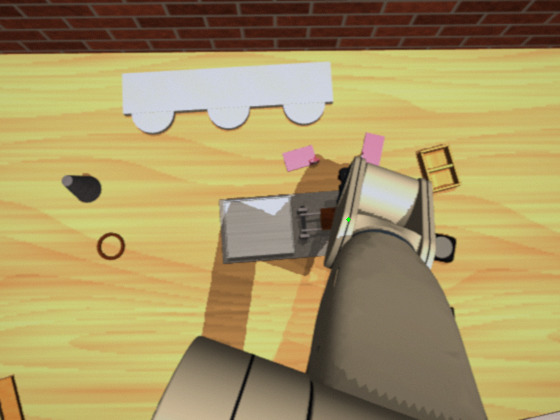

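View pics/cscene.png

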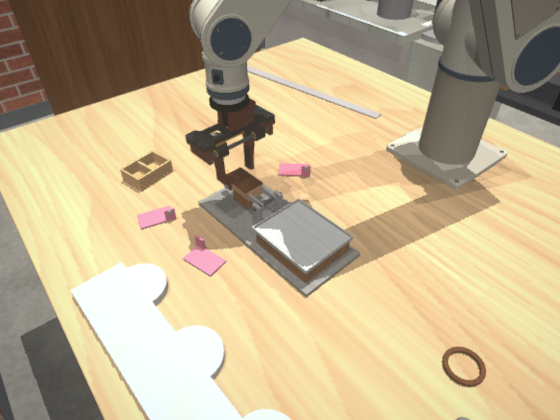

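```bash
python3 - <<'E'
from h import *
p,T,o=now();print(p,o['width'])
for n,f in(('top','ctop'),('scene','cscene')):
    a=cv2.imread(f'pics/{f}.png')
    for z in range(0,360,40):
        q=proj(n,p+[0,0,z]);cv2.circle(a,(int(q[0]),int(q[1])),1,(0,255,0),-1)
    for y in(-89,89):
        for x in(-37.5,37.5):
            q=proj(n,p+T@[x,y,-80]);cv2.circle(a,(int(q[0]),int(q[1])),1,(255,0,255),-1)
    x0,y0=(300,120) if n=='top' else (150,60)
    cv2.imwrite(f'pics/{f}2.png',cv2.resize(a[y0:y0+170,x0:x0+180],None,fx=3.5,fy=3.5,interpolation=cv2.INTER_CUBIC))
E
```

```text
[ 525.72098918 -177.95795811   38.87070697] 65.78991124001797
```

View pics/ctop2.png

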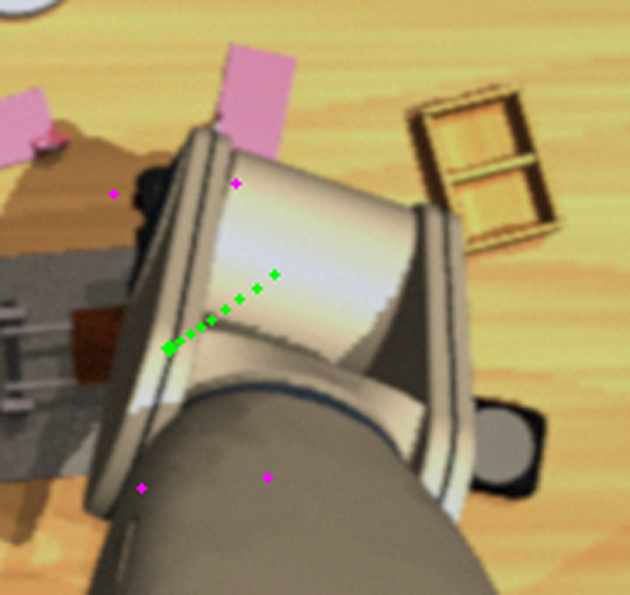

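View pics/cscene2.png

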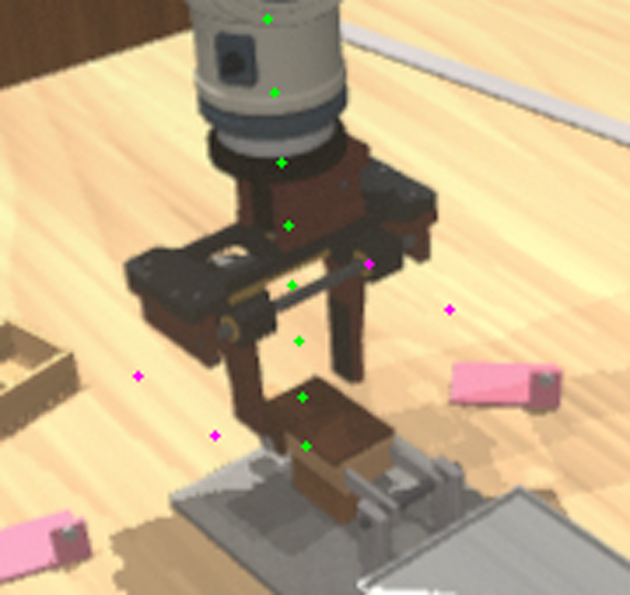

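```bash
python3 - <<'E'
from h import *
a=cv2.imread("pics/a_scene.png")[0:260,20:330]
cv2.imwrite("pics/za.png",cv2.convertScaleAbs(cv2.resize(a,None,fx=2.5,fy=2.2,interpolation=cv2.INTER_CUBIC),alpha=1.6))
p,T,o=now()
P=np.array([526.2,-178.2,39.5]);w=77.5/2
obs=np.array([(148,231),(173,247),(256,179),(271,190)])
g=lambda q:(proj('scene',q)+.5-[170,110])*3.3
m=[(-10,w+13.5,0),(10,w+13.5,0),(-10,-w,0),(10,-w,0)]
from scipy.optimize import least_squares
F=lambda d:np.concatenate([g(P+d+T@np.array(q,float))-ob for q,ob in zip(m,obs)])
print(F(np.zeros(3)).round(0))
r=least_squares(F,np.zeros(3));print(r.x,r.fun.round(1))
r=least_squares(lambda z:F(np.array([0,0,z[0]])),[0]);print(r.x,r.fun.round(1))
E
```

```text
[ 5. 53. -2. 51.  3. 47.  7. 49.]
[-24.72520484 -39.73769953   6.59119835] [ 3.5  1.3 -3.9 -1.2 -1.3 -0.7  1.7  0.6]
[41.85349382] [-2.2  2.9 -8.5  1.3 -0.3 -2.5  3.9 -0.5]
```

View pics/za.png

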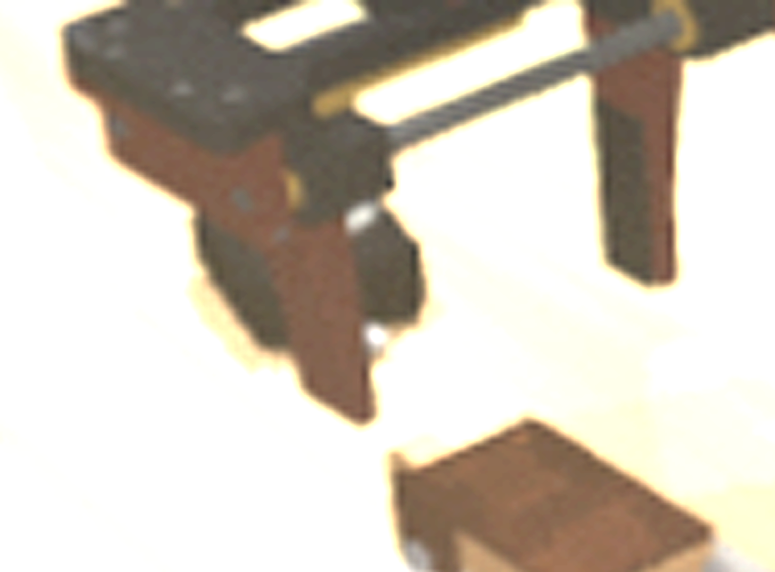

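The tips appear about 35–40 mm higher in the scene picture than the reported TCP would put them. I'll test this by touch: close gently and see whether the fingers stop at the studs (56–58 mm).

Call:
{"api": "carry_out", "payload": {
  "rows": [
    [[0,0,0.0009],[0,0,0],0.3],
    [[0,0,0],[0,0,0],0.36],
    [[0,0,0],[0,0,0],0.42],
    [[0,0,0],[0,0,0],0.42],
    [[0,0,0],[0,0,0],0.42]
  ]
}}

```text
t: 4.87
ee_pos: [525.5, -177.9, 37.4]
orientation: [2.135, 2.304, 0.0]
ft_force: [0.5, 0.1, -0.8]
width: 50.7
```

```bash
python3 look.py d scene
```

```text
4.9167 [ 525.4 -177.9   37.4] [ 0.2  0.3 -0.5] [-0.09 -0.01 -0.  ] 51.13634089653945
```

View pics/d_scene.png

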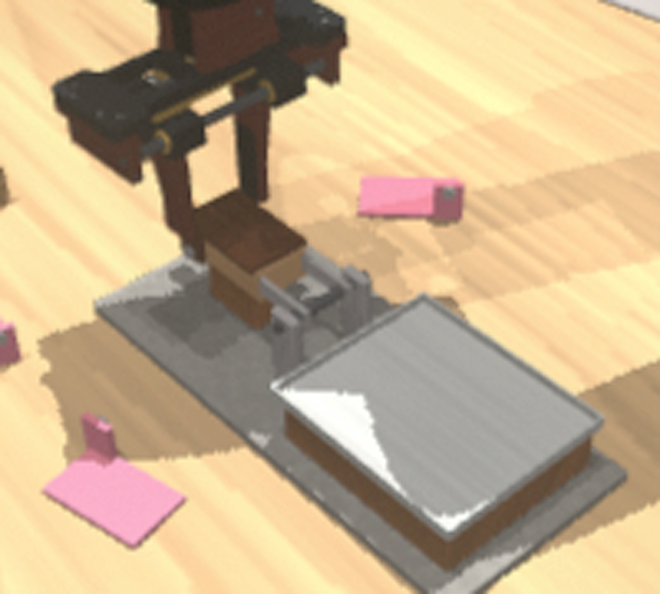

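```bash
python3 - <<'E'
from h import *
a=imaging.get_image('scene')[:,:,::-1][145:215,210:280]
cv2.imwrite("pics/zd.png",cv2.convertScaleAbs(cv2.resize(a,None,fx=8.5,fy=8.5,interpolation=cv2.INTER_CUBIC),alpha=2.2))
E
```

```text
(no output)
```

View pics/zd.png

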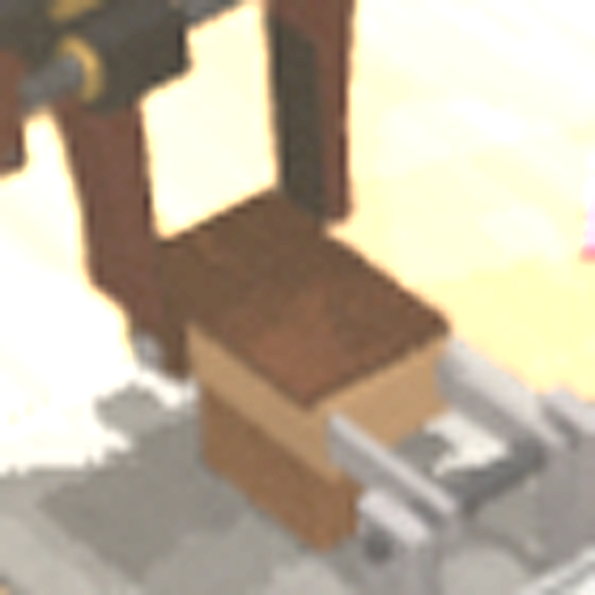

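The fingers closed to 51 mm without touching the studs, so the picture is right. The real tips sit about 40 mm above the reported TCP along the tool axis. I'll reopen and go lower in steps, watching the force.

Call:
{"api": "carry_out", "payload": {
  "rows": [
    [[0,0,0],[0,0,0],0.1],
    [[0,0,0],[0,0,0],0.1],
    [[0,0,0],[0,0,0],0.1],
    [[0,0,0],[0,0,0],0.1],
    [[0,0,0],[0,0,0],0.1],
    [[0,0,0.006],[0,0,0],0.1],
    [[0,0,0.006],[0,0,0],0.1],
    [[0,0,0],[0,0,0],0.1]
  ]
}}

```text
t: 5.63
ee_pos: [524.4, -177.5, 24.0]
orientation: [-2.134, -2.303, 0.001]
ft_force: [-0.0, -0.3, -0.2]
width: 79.0
```

```bash
python3 look.py e scene
```

```text
5.6833 [ 524.6 -177.6   24.4] [-0.  -0.2  0.3] [-0.04  0.08 -0.03] 79.15928838338142
```

View pics/e_scene.png

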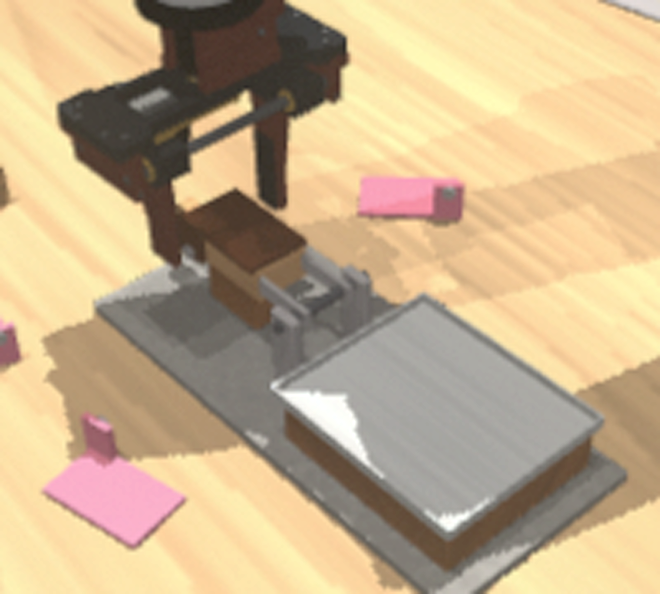

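Call:
{"api": "carry_out", "payload": {
  "rows": [
    [[0,0,0.004],[0,0,0],0.1],
    [[0,0,0.004],[0,0,0],0.1],
    [[0,0,0.004],[0,0,0],0.1],
    [[0,0,0],[0,0,0],0.1]
  ]
}}

```text
t: 6.02
ee_pos: [524.8, -177.6, 12.5]
orientation: [-2.135, -2.303, 0.001]
ft_force: [-0.6, 0.8, -0.9]
width: 78.8
```

```bash
python3 look.py f scene; python3 - <<'E'
from h import *
a=cv2.imread("pics/f_scene.png")[110:310,90:320]
cv2.imwrite("pics/zf.png",cv2.convertScaleAbs(cv2.resize(a,None,fx=2.9,fy=2.9,interpolation=cv2.INTER_CUBIC),alpha=1.6))
E
```

```text
6.0667 [ 524.9 -177.7   12.8] [0.1 0.  0.1] [-0.04  0.03  0.01] 79.03160318241777
```

View pics/zf.png

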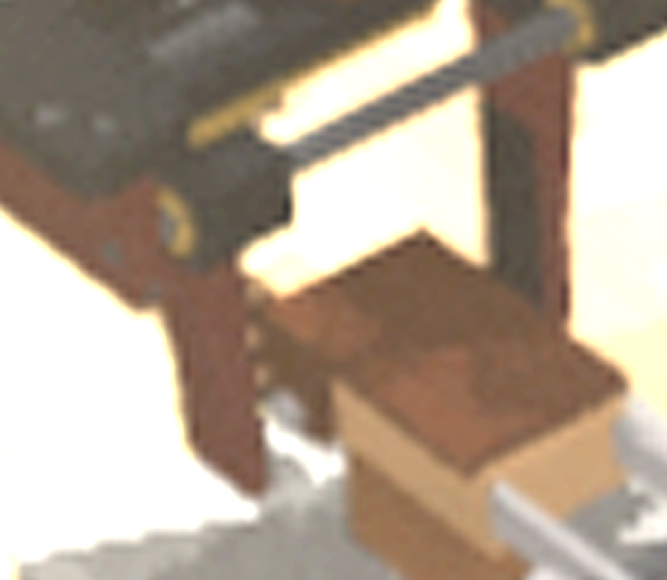

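Call:
{"api": "carry_out", "payload": {
  "rows": [
    [[0,0,0.004],[0,0,0],0.1],
    [[0,0,0.004],[0,0,0],0.1],
    [[0,0,0.004],[0,0,0],0.1],
    [[0,0,0],[0,0,0],0.1]
  ]
}}

```text
t: 6.4
ee_pos: [524.7, -177.6, 0.5]
orientation: [-2.135, -2.303, 0.001]
ft_force: [0.5, 0.0, -0.6]
width: 79.1
```

```bash
python3 look.py g scene; python3 - <<'E'
from h import *
a=cv2.imread("pics/g_scene.png")[110:310,90:320]
cv2.imwrite("pics/zg.png",cv2.convertScaleAbs(cv2.resize(a,None,fx=2.9,fy=2.9,interpolation=cv2.INTER_CUBIC),alpha=1.6))
E
```

```text
6.45 [ 524.9 -177.7    0.8] [ 0.5  0.7 -0.5] [-0.05  0.06  0.  ] 79.25730151041803
```

View pics/zg.png

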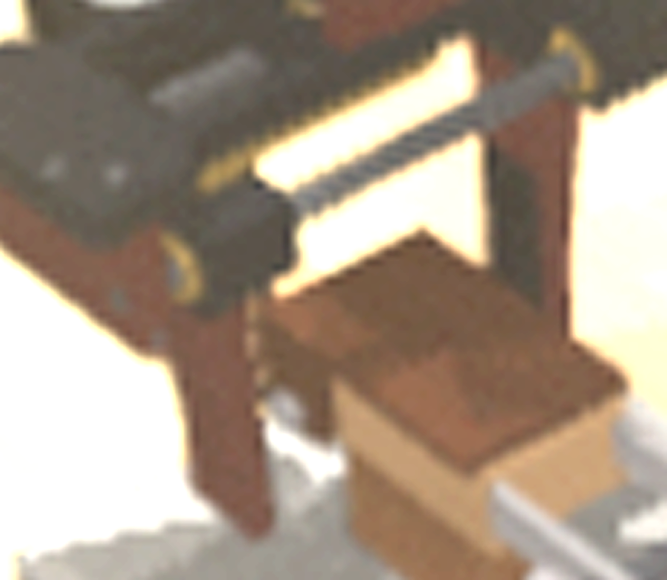

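Call:
{"api": "carry_out", "payload": {
  "rows": [
    [[0,0,0],[0,0,0],0.28],
    [[0,0,0],[0,0,0],0.32],
    [[0,0,0],[0,0,0],0.36],
    [[0,0,0],[0,0,0],0.4],
    [[0,0,0],[0,0,0],0.44],
    [[0,0,0],[0,0,0],0.44]
  ]
}}

```text
t: 6.95
ee_pos: [525.2, -177.9, 1.5]
orientation: [-2.135, -2.305, 0.0]
ft_force: [0.2, 0.3, 2.0]
width: 55.7
```

```bash
python3 look.py i scene; python3 - <<'E'
from h import *
a=cv2.imread("pics/i_scene.png")[110:310,90:320]
cv2.imwrite("pics/zi.png",cv2.convertScaleAbs(cv2.resize(a,None,fx=2.9,fy=2.9,interpolation=cv2.INTER_CUBIC),alpha=1.6))
E
```

```text
7.0 [ 525.3 -177.8    1.5] [-0.9  1.   1.9] [-0.04  0.29  0.2 ] 55.27343959351754
```

View pics/zi.png

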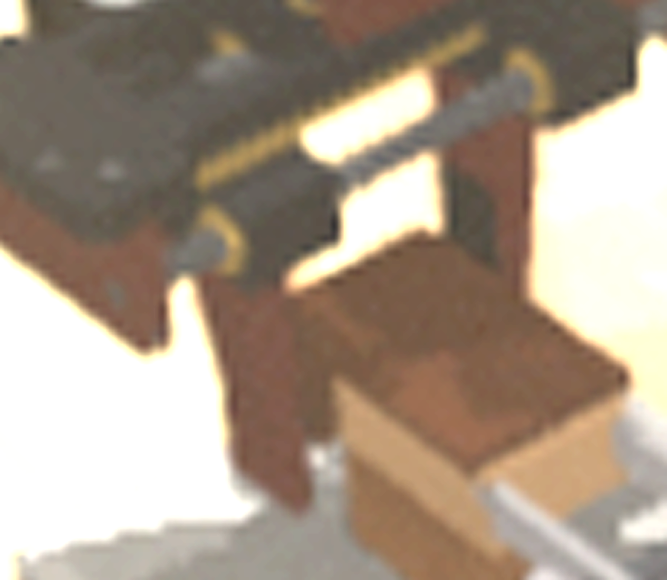

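The pinch stopped at 55.5 mm, which matches studs with the lip touching (56 mm). The true offset is about 40 mm along the tool. Now I'll work out the arc increments.

```bash
python3 - <<'E'
import numpy as np
a=np.deg2rad(np.arange(0,183,3));y,z=-104,-8
Y=np.cos(a)*y+np.sin(a)*z;Z=-np.sin(a)*y+np.cos(a)*z
d=np.c_[np.diff(Y),-np.diff(Z)]
for i in range(0,60,12): print([(round(u,1),round(v,1)) for u,v in d[i:i+12]])
E
```

```text
[(np.float64(-0.3), np.float64(-5.5)), (np.float64(0.0), np.float64(-5.5)), (np.float64(0.3), np.float64(-5.5)), (np.float64(0.6), np.float64(-5.4)), (np.float64(0.9), np.float64(-5.4)), (np.float64(1.1), np.float64(-5.3)), (np.float64(1.4), np.float64(-5.3)), (np.float64(1.7), np.float64(-5.2)), (np.float64(2.0), np.float64(-5.1)), (np.float64(2.2), np.float64(-5.0)), (np.float64(2.5), np.float64(-4.9)), (np.float64(2.7), np.float64(-4.7))]
[(np.float64(3.0), np.float64(-4.6)), (np.float64(3.2), np.float64(-4.4)), (np.float64(3.4), np.float64(-4.2)), (np.float64(3.7), np.float64(-4.1)), (np.float64(3.9), np.float64(-3.9)), (np.float64(4.1), np.float64(-3.6)), (np.float64(4.2), np.float64(-3.4)), (np.float64(4.4), np.float64(-3.2)), (np.float64(4.6), np.float64(-3.0)), (np.float64(4.7), np.float64(-2.7)), (np.float64(4.9), np.float64(-2.5)), (np.float64(5.0), np.float64(-2.2))]
[(np.float64(5.1), np.float64(-1.9)), (np.float64(5.2), np.float64(-1.7)), (np.float64(5.3), np.float64(-1.4)), (np.float64(5.3), np.float64(-1.1)), (np.float64(5.4), np.float64(-0.8)), (np.float64(5.4), np.fl
[... 396 characters left out ...]
.float64(2.5)), (np.float64(4.7), np.float64(2.7)), (np.float64(4.6), np.float64(3.0)), (np.float64(4.4), np.float64(3.2)), (np.float64(4.2), np.float64(3.4)), (np.float64(4.1), np.float64(3.7)), (np.float64(3.9), np.float64(3.9)), (np.float64(3.6), np.float64(4.1))]
[(np.float64(3.4), np.float64(4.2)), (np.float64(3.2), np.float64(4.4)), (np.float64(3.0), np.float64(4.6)), (np.float64(2.7), np.float64(4.7)), (np.float64(2.5), np.float64(4.9)), (np.float64(2.2), np.float64(5.0)), (np.float64(1.9), np.float64(5.1)), (np.float64(1.7), np.float64(5.2)), (np.float64(1.4), np.float64(5.3)), (np.float64(1.1), np.float64(5.3)), (np.float64(0.8), np.float64(5.4)), (np.float64(0.6), np.float64(5.4))]
```

Call:
{"api": "carry_out", "payload": {
  "rows": [
    [[0,0,0],[0,0,0],0.6],
    [[0,0,0],[0,0,0],0.6],
    [[-0.0003,0,-0.0055],[0,0,0],0.6],
    [[0,0,-0.0055],[0,0,0],0.6],
    [[0.0003,0,-0.0055],[0,0,0],0.6],
    [[0.0006,0,-0.0054],[0,0,0],0.6]
  ]
}}

```text
t: 7.5
ee_pos: [525.2, -177.1, 23.7]
orientation: [-2.136, -2.304, -0.0]
ft_force: [1.2, 1.5, -4.8]
width: 55.5
```

```bash
python3 look.py j scene; python3 - <<'E'
from h import *
a=cv2.imread("pics/j_scene.png")[60:310,70:350]
cv2.imwrite("pics/zj.png",cv2.convertScaleAbs(cv2.resize(a,None,fx=2.4,fy=2.4,interpolation=cv2.INTER_CUBIC),alpha=1.6))
E
```

```text
7.55 [ 525.2 -177.    24.5] [-1.   2.  -3.1] [ 0.06  0.28 -0.07] 55.21705338296755
```

View pics/zj.png

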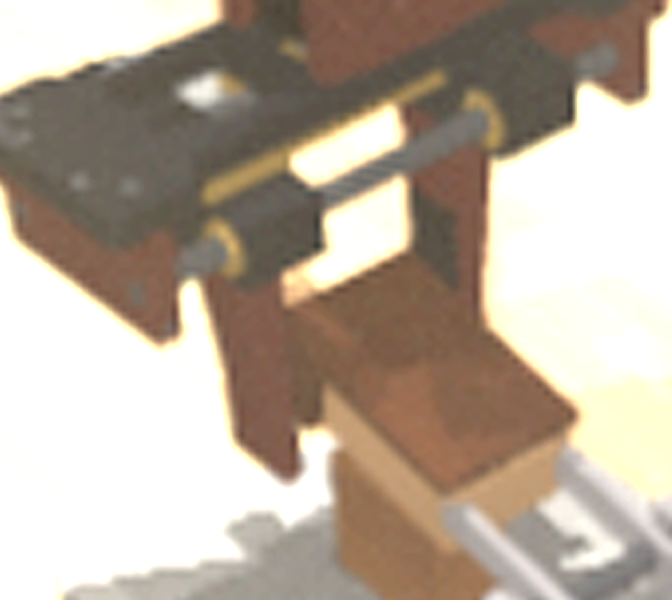

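The rack has lifted about 12° with the cover shut. I'll continue.

Call:
{"api": "carry_out", "payload": {
  "rows": [
    [[0.0009,0,-0.0054],[0,0,0],0.6],
    [[0.0011,0,-0.0053],[0,0,0],0.6],
    [[0.0014,0,-0.0053],[0,0,0],0.6],
    [[0.0017,0,-0.0052],[0,0,0],0.6],
    [[0.002,0,-0.0051],[0,0,0],0.6],
    [[0.0022,0,-0.005],[0,0,0],0.6],
    [[0.0025,0,-0.0049],[0,0,0],0.6],
    [[0.0027,0,-0.0047],[0,0,0],0.6],
    [[0.003,0,-0.0046],[0,0,0],0.6],
    [[0.0032,0,-0.0044],[0,0,0],0.6],
    [[0.0034,0,-0.0042],[0,0,0],0.6],
    [[0.0037,0,-0.0041],[0,0,0],0.6]
  ]
}}

```text
t: 8.55
ee_pos: [523.3, -149.4, 82.0]
orientation: [2.135, 2.304, 0.0]
ft_force: [0.5, -1.0, -3.8]
width: 55.1
```

Call:
{"api": "carry_out", "payload": {
  "rows": [
    [[0.0039,0,-0.0039],[0,0,0],0.6],
    [[0.0041,0,-0.0036],[0,0,0],0.6],
    [[0.0042,0,-0.0034],[0,0,0],0.6],
    [[0.0044,0,-0.0032],[0,0,0],0.6],
    [[0.0046,0,-0.003],[0,0,0],0.6],
    [[0.0047,0,-0.0027],[0,0,0],0.6],
    [[0.0049,0,-0.0025],[0,0,0],0.6],
    [[0.005,0,-0.0022],[0,0,0],0.6]
  ]
}}

```text
t: 9.22
ee_pos: [521.0, -113.6, 106.6]
orientation: [2.135, 2.303, 0.001]
ft_force: [2.2, -1.9, -1.0]
width: 55.1
```

```bash
python3 look.py k scene
```

```text
9.2667 [ 520.9 -112.9  106.9] [ 1.2 -1.8  1.1] [-0.59 -0.14 -0.03] 55.31732986887867
```

View pics/k_scene.png

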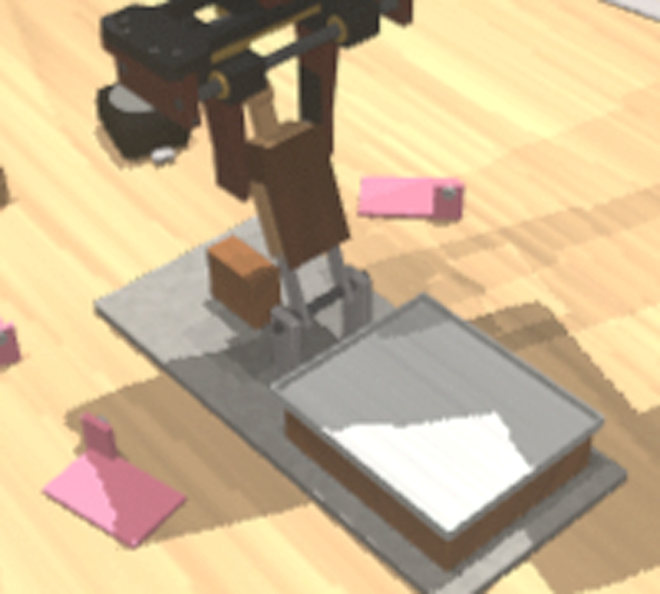

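At about 72° the cover is still shut. I'll go on past upright.

Call:
{"api": "carry_out", "payload": {
  "rows": [
    [[0.0051,0,-0.0019],[0,0,0],0.6],
    [[0.0052,0,-0.0017],[0,0,0],0.6],
    [[0.0053,0,-0.0014],[0,0,0],0.6],
    [[0.0053,0,-0.0011],[0,0,0],0.6],
    [[0.0054,0,-0.0008],[0,0,0],0.6],
    [[0.0054,0,-0.0006],[0,0,0],0.6],
    [[0.0055,0,-0.0003],[0,0,0],0.6],
    [[0.0055,0,0],[0,0,0],0.6],
    [[0.0055,0,0.0003],[0,0,0],0.6],
    [[0.0054,0,0.0006],[0,0,0],0.6],
    [[0.0054,0,0.0009],[0,0,0],0.6],
    [[0.0053,0,0.0011],[0,0,0],0.6]
  ]
}}

```text
t: 10.27
ee_pos: [516.7, -48.7, 111.8]
orientation: [2.135, 2.303, 0.003]
ft_force: [3.1, 0.9, 7.2]
width: 55.3
```

```bash
python3 look.py l scene
```

```text
10.3167 [516.6 -47.9 111.6] [3.2 2.1 7.7] [ 0.07 -0.5   0.04] 55.24388075407067
```

View pics/l_scene.png

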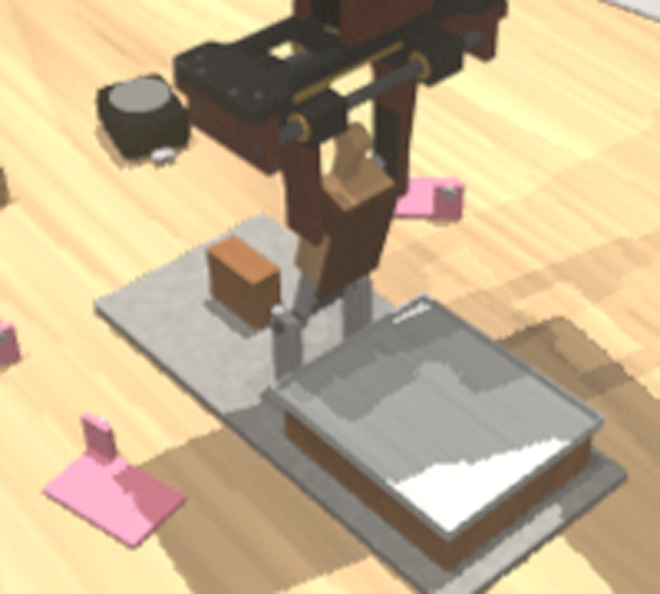

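Cover still shut at 108°. For the last part, where gravity tries to open the cover, I'll turn the hand along with the rack a little so that the pads don't drag the cover.

```bash
python3 - <<'E'
import numpy as np
al=np.arange(108,183,3.);ph=np.clip((al-135)*2/3,0,None)   # tilt deg
y,z=-104,-8;a=np.deg2rad(al);p=np.deg2rad(ph)
Y=np.cos(a)*y+np.sin(a)*z;Z=-np.sin(a)*y+np.cos(a)*z
# tool in (y,up): toolz dir = (-sin p,-cos p); toolx=(cos p,-sin p)?? 
tz=np.c_[-np.sin(p),-np.cos(p)];tx=np.c_[np.cos(p),-np.sin(p)]
P=np.c_[Y,Z]+55.5*tz
for i in range(len(al)-1):
    d=P[i+1]-P[i];print(al[i+1],round(d@tx[i]/1000,4),round(d@tz[i]/1000,4),round(-(p[i+1]-p[i]),4))
E
```

```text
111.0 0.0053 0.0014 -0.0
114.0 0.0052 0.0017 -0.0
117.0 0.0051 0.002 -0.0
120.0 0.005 0.0022 -0.0
123.0 0.0049 0.0025 -0.0
126.0 0.0047 0.0027 -0.0
129.0 0.0046 0.003 -0.0
132.0 0.0044 0.0032 -0.0
135.0 0.0042 0.0034 -0.0
138.0 0.0021 0.0036 -0.0349
141.0 0.0021 0.0037 -0.0349
144.0 0.002 0.0038 -0.0349
147.0 0.0019 0.0038 -0.0349
150.0 0.0018 0.0039 -0.0349
153.0 0.0018 0.004 -0.0349
156.0 0.0017 0.004 -0.0349
159.0 0.0016 0.0041 -0.0349
162.0 0.0016 0.0042 -0.0349
165.0 0.0015 0.0042 -0.0349
168.0 0.0014 0.0043 -0.0349
171.0 0.0013 0.0043 -0.0349
174.0 0.0013 0.0044 -0.0349
177.0 0.0012 0.0044 -0.0349
180.0 0.0011 0.0045 -0.0349
```

Call:
{"api": "carry_out", "payload": {
  "rows": [
    [[0.0053,0,0.0014],[0,0,0],0.6],
    [[0.0052,0,0.0017],[0,0,0],0.6],
    [[0.0051,0,0.002],[0,0,0],0.6],
    [[0.005,0,0.0022],[0,0,0],0.6],
    [[0.0049,0,0.0025],[0,0,0],0.6],
    [[0.0047,0,0.0027],[0,0,0],0.6],
    [[0.0046,0,0.003],[0,0,0],0.6],
    [[0.0044,0,0.0032],[0,0,0],0.6],
    [[0.0042,0,0.0034],[0,0,0],0.6],
    [[0.0021,0,0.0036],[0,-0.0349,0],0.6],
    [[0.0021,0,0.0037],[0,-0.0349,0],0.6],
    [[0.002,0,0.0038],[0,-0.0349,0],0.6]
  ]
}}

```text
t: 11.32
ee_pos: [513.6, 0.8, 78.1]
orientation: [2.081, 2.244, -0.105]
ft_force: [6.3, 3.1, 1.3]
width: 55.2
```

```bash
python3 look.py m scene; python3 -c "
from h import *
p,T,o=now();print(o['qpos'].round(2));print(T.round(3), rw([0,0,0])+0, (p-55.5*T[:,2]))"
```

```text
11.3667 [513.5   1.5  77.3] [ 9.6  1.7 -1.2] [ 0.13 -1.39  0.06] 55.561399719379814
[ 0.05  0.42  1.95 -0.15  0.76  0.09]
[[-0.076  0.997  0.012]
 [ 0.991  0.076 -0.106]
 [-0.107  0.004 -0.994]] [517.7 -74.   65. ] [512.82893223   7.38823117 132.48967793]
```

View pics/m_scene.png

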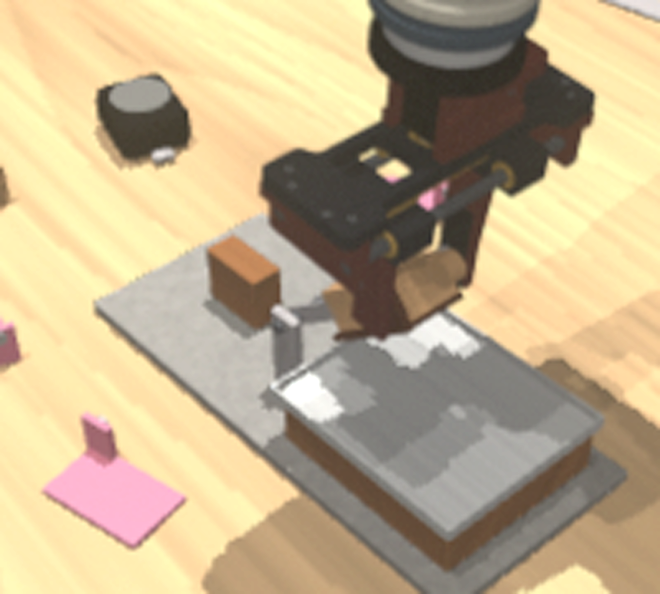

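```bash
python3 - <<'E'
from h import *
a=imaging.get_image('scene')[:,:,::-1][170:225,240:325]
cv2.imwrite("pics/zm.png",cv2.convertScaleAbs(cv2.resize(a,None,fx=9,fy=9,interpolation=cv2.INTER_CUBIC),alpha=2))
E
```

```text
(no output)
```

View pics/zm.png

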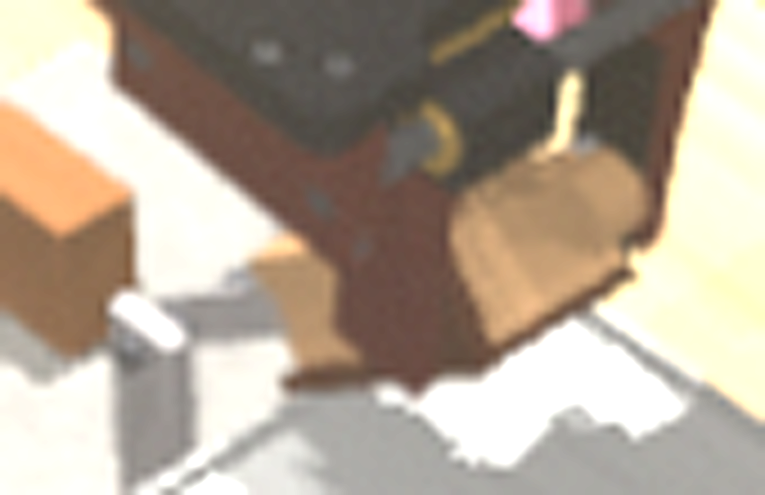

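The cover edge at (290–420,380) still sits against the rack. The force along x has risen to 9 N, so I'll ease the hand slightly in +y (tool) while finishing the swing.

Call:
{"api": "carry_out", "payload": {
  "rows": [
    [[0.0019,0.0001,0.0038],[0,-0.0349,0],0.6],
    [[0.0018,0.0001,0.0039],[0,-0.0349,0],0.6],
    [[0.0018,0.0001,0.004],[0,-0.0349,0],0.6],
    [[0.0017,0.0001,0.004],[0,-0.0349,0],0.6],
    [[0.0016,0.0001,0.0041],[0,-0.0349,0],0.6],
    [[0.0016,0.0001,0.0042],[0,-0.0349,0],0.6],
    [[0.0015,0.0001,0.0042],[0,-0.0349,0],0.6],
    [[0.0014,0.0001,0.0043],[0,-0.0349,0],0.6],
    [[0.0013,0.0001,0.0043],[0,-0.0349,0],0.6],
    [[0.0013,0.0001,0.0044],[0,-0.0349,0],0.6]
  ]
}}

```text
t: 12.25
ee_pos: [513.4, 5.6, 33.8]
orientation: [1.885, 2.036, -0.433]
ft_force: [4.3, 4.0, 0.2]
width: 55.1
```

```bash
python3 look.py n scene; python3 - <<'E'
from h import *
a=cv2.imread("pics/n_scene.png")[100:480,200:560]
cv2.imwrite("pics/zn.png",cv2.convertScaleAbs(cv2.resize(a,None,fx=1.55,fy=1.55,interpolation=cv2.INTER_CUBIC),alpha=1.5))
E
```

```text
12.3 [513.3   5.8  32.8] [ 8.5  0.8 -2.4] [ 0.21 -1.33  0.57] 55.321869555707316
```

View pics/zn.png

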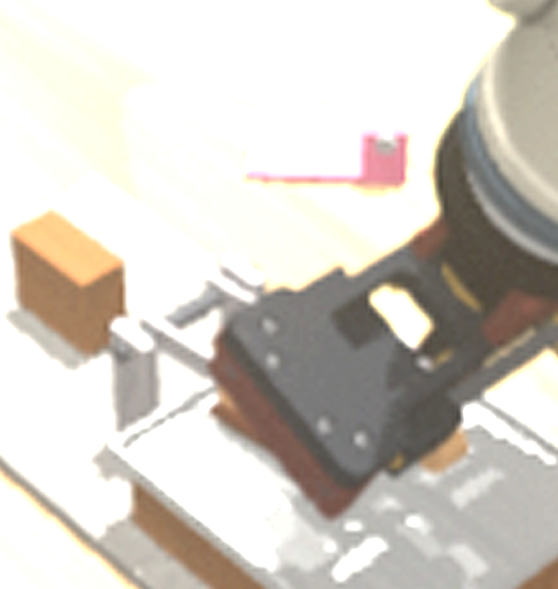

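Nearly down, at about 174°. I'll finish the swing until it seats.

Call:
{"api": "carry_out", "payload": {
  "rows": [
    [[0.0012,0.0002,0.0044],[0,-0.0349,0],0.6],
    [[0.0011,0.0002,0.0044],[0,-0.0349,0],0.6],
    [[0,0,0],[0,0,0],0.6],
    [[0,0,0],[0,0,0],0.6]
  ]
}}

```text
t: 12.63
ee_pos: [513.5, 3.8, 24.3]
orientation: [1.844, 1.993, -0.492]
ft_force: [5.6, 4.1, -1.1]
width: 55.2
```

```bash
python3 look.py o scene top; python3 - <<'E'
from h import *
a=cv2.imread("pics/o_scene.png")[100:480,200:560]
cv2.imwrite("pics/zo.png",cv2.convertScaleAbs(cv2.resize(a,None,fx=1.55,fy=1.55,interpolation=cv2.INTER_CUBIC),alpha=1.5))
E
```

```text
12.7333 [513.5   3.8  24.6] [ 4.1  5.8 -1.2] [ 0.96 -0.47  0.25] 55.00396905806003
```

View pics/zo.png

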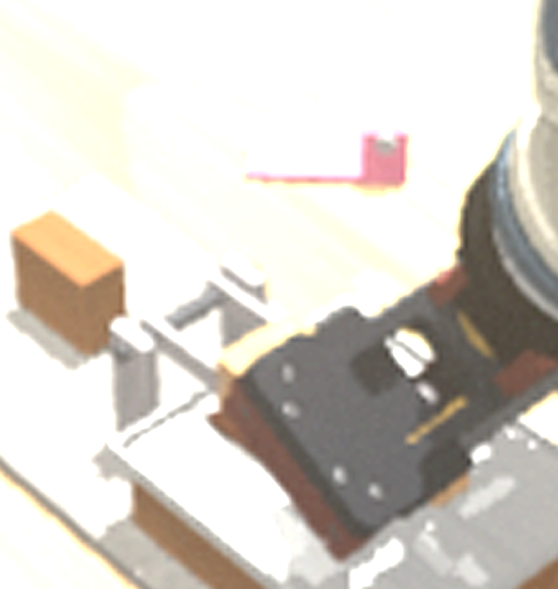

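View pics/o_top.png

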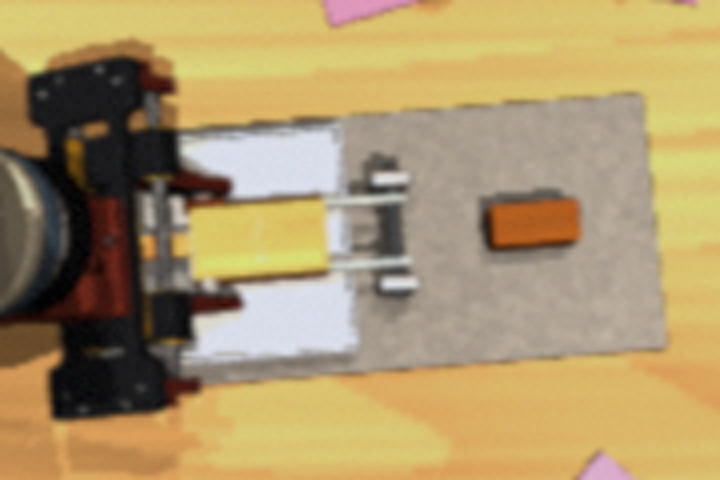

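```bash
python3 - <<'E'
from h import *
p,T,o=now();g=p-55.5*T[:,2];print(np.arccos(-T[2,2])*57.3, (RR.T@(g-H)).round(1),o['ft_force'],o['qpos'].round(2))
a=cv2.imread('pics/o_top.png')
# tool frame check of the real tip: project tip candidates
for dz in(0,-38):
  for s in(-1,1):
    q=(proj('top',p+T@[0,s*27.7,dz])+.5-[205,165])*4;print(dz,s,q.round())
E
```

```text
29.894033148989983 [  1.5 105.5   7.7] [ 4.0791106   5.81160091 -1.17721338] [ 0.32  0.62  1.94 -0.7   0.85  0.78]
0 -1 [260. 297.]
0 1 [252. 200.]
-38 -1 [225. 296.]
-38 1 [216. 197.]
```

In the top view the rack is level over the tray, upside down, with the fingers on both studs at about (230,188) and (240,302). I'll release gently, then back out along the tool.

Call:
{"api": "carry_out", "payload": {
  "rows": [
    [[0,0,0],[0,0,0],0.37],
    [[0,0,0],[0,0,0],0.35],
    [[0,0,0],[0,0,0],0.33],
    [[0,0,0],[0,0,0],0.3],
    [[0,0,0],[0,0,0],0.25],
    [[0,0,0],[0,0,0],0.2],
    [[0,0,0],[0,0,0],0.15],
    [[0,0,0],[0,0,0],0.15],
    [[0,0,0],[0,0,0],0.15]
  ]
}}

```text
t: 13.48
ee_pos: [512.9, 1.9, 25.1]
orientation: [1.846, 1.991, -0.495]
ft_force: [0.8, -0.3, 1.4]
width: 74.8
```

```bash
python3 look.py q top
```

```text
13.5333 [512.9   1.9  25.1] [-0.5  0.3 -0.4] [0.15 0.04 0.02] 74.60771863874739
```

View pics/q_top.png

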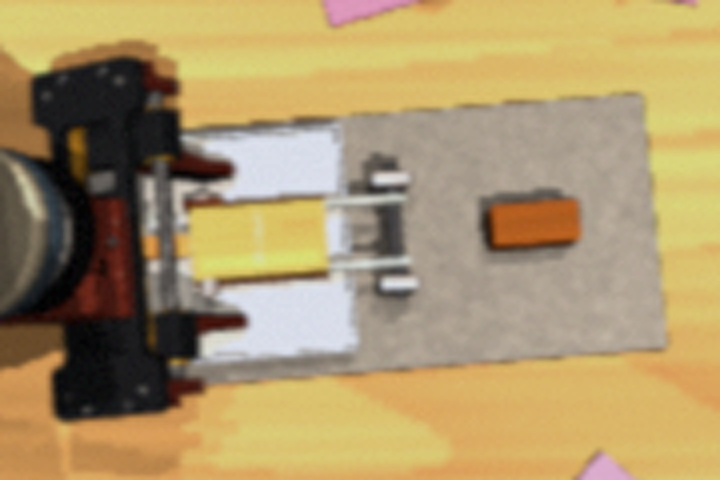

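Call:
{"api": "carry_out", "payload": {
  "rows": [
    [[0,0,-0.006],[0,0,0],0.15],
    [[0,0,-0.012],[0,0,0],0.15],
    [[0,0,-0.02],[0,0,0],0.15],
    [[0,0,-0.03],[0,0,0],0.15],
    [[0,0,-0.03],[0,0,0],0.15],
    [[0,0,0],[0,0.08,0],0.15],
    [[0,0,0],[0,0.09,0],0.15],
    [[0,0,0],[0,0.09,0],0.15],
    [[0,0,0],[0,0.09,0],0.15],
    [[0,0,0],[0,0.09,0],0.15],
    [[0,0,0],[0,0.08,0],0.15],
    [[0,0,0],[0,0,0],0.15]
  ]
}}

```text
t: 14.53
ee_pos: [510.0, 49.7, 111.6]
orientation: [2.137, 2.301, 0.003]
ft_force: [0.9, 0.0, -0.6]
width: 74.8
```

```bash
python3 look.py r scene top; python3 - <<'E'
from h import *
p,T,o=now();print(T.round(3),(RR.T@(p-H)).round(1),o['qpos'].round(2))
E
```

```text
14.6333 [509.5  50.3 110.8] [-0.5  0.2  0.7] [-0.08  0.06 -0.02] 74.53648752174328
[[-0.074  0.997  0.001]
 [ 0.997  0.074 -0.005]
 [-0.005  0.001 -1.   ]] [  1.1 124.6  45.8] [ 0.08  0.37  1.93 -0.01  0.84  0.01]
```

View pics/r_scene.png

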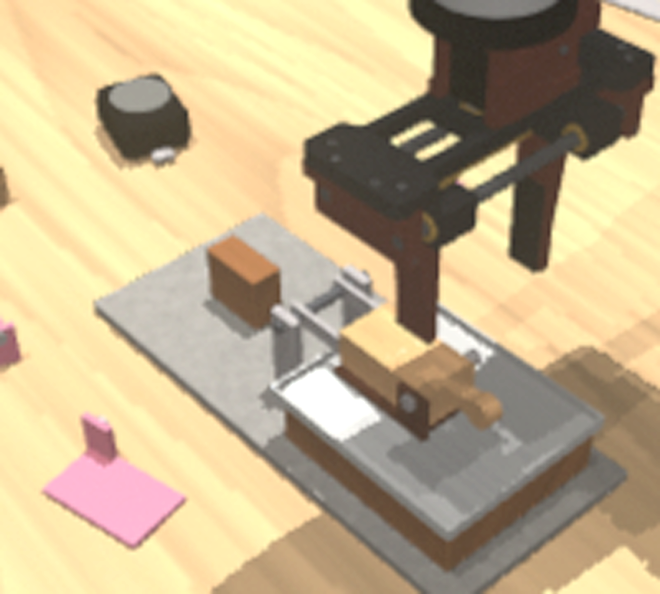

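View pics/r_top.png

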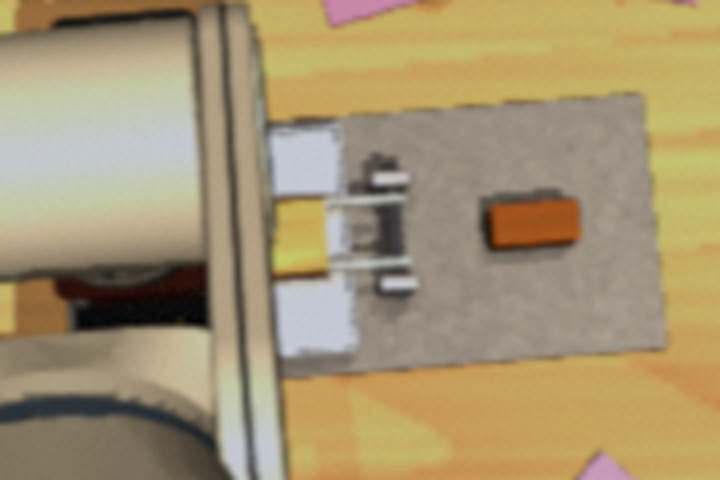

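```bash
python3 - <<'E'
from h import *
p,T,o=now();w=37.3
g=lambda q:((proj('scene',q)+.5-[170,110])*3.3).round()
for dz in(-30,-35,-40,-45): print(dz,[g(p+T@[x,w+13,dz]).tolist() for x in(-10,10)],[g(p+T@[x,-w,dz]).tolist() for x in(-10,10)])
for k in [(-6,138,8),(6,138,8),(0,138,8),(29.5,104,8),(-28.5,104,8)]: print(k,g(rw(k)))
a=cv2.imread('pics/r_scene.png')[230:470,310:570];cv2.imwrite('pics/zr.png',cv2.resize(a,None,fx=2.4,fy=2.4,interpolation=cv2.INTER_CUBIC))
E
```

```text
-30 [[397.0, 343.0], [424.0, 362.0]] [[512.0, 269.0], [539.0, 286.0]]
-35 [[397.0, 335.0], [424.0, 355.0]] [[513.0, 262.0], [540.0, 279.0]]
-40 [[397.0, 328.0], [424.0, 348.0]] [[513.0, 255.0], [541.0, 272.0]]
-45 [[397.0, 321.0], [425.0, 341.0]] [[514.0, 248.0], [542.0, 265.0]]
(-6, 138, 8) [498. 405.]
(6, 138, 8) [483. 415.]
(0, 138, 8) [490. 410.]
(29.5, 104, 8) [410. 404.]
(-28.5, 104, 8) [482. 356.]
```

View pics/zr.png

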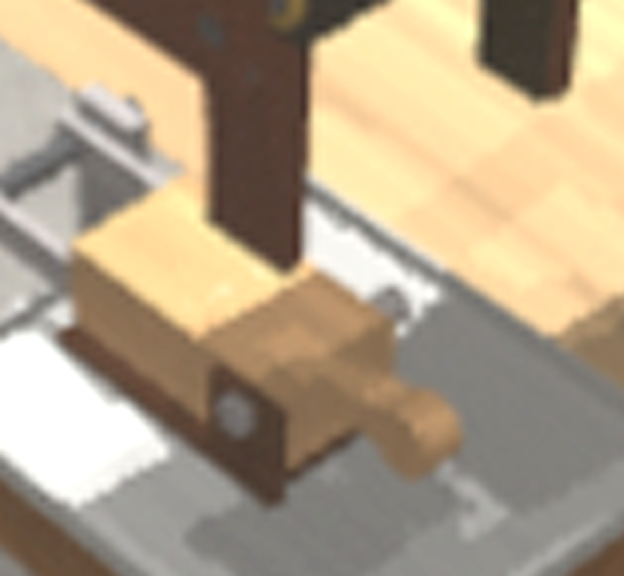

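Rack upside down with the cover shut beneath it; the disc at r-image (487,413) matches its predicted position. The visible finger edges give a tip offset of 40 mm. I'll go down astride the disc.

Call:
{"api": "carry_out", "payload": {
  "rows": [
    [[0.0139,-0.0006,0],[0,0.005,0],0.3],
    [[0,0,0.015],[0,0,0],0.5],
    [[0,0,0.02],[0,0,0],0.5],
    [[0,0,0.02],[0,0,0],0.5],
    [[0,0,0.02],[0,0,0],0.5],
    [[0,0,0.013],[0,0,0],0.5],
    [[0,0,0.007],[0,0,0],0.5],
    [[0,0,0],[0,0,0],0.5],
    [[0,0,0],[0,0,0],0.5]
  ]
}}

```text
t: 15.38
ee_pos: [507.5, 66.0, 15.0]
orientation: [-2.133, -2.305, -0.001]
ft_force: [0.7, -0.7, 0.1]
width: 43.9
```

```bash
python3 look.py s scene; python3 - <<'E'
from h import *
p,T,o=now();print((RR.T@(p-H)).round(1),p)
a=cv2.imread('pics/s_scene.png')[180:470,310:570];cv2.imwrite('pics/zs.png',cv2.resize(a,None,fx=2.4,fy=2,interpolation=cv2.INTER_CUBIC))
E
```

```text
15.4333 [508.   65.8  15.5] [-0.2 -0.5  1.2] [-0.03  0.08 -0.05] 43.84563858209787
[  0.8 140.1 -49.5] [507.98776658  65.80723155  15.47482969]
```

View pics/zs.png

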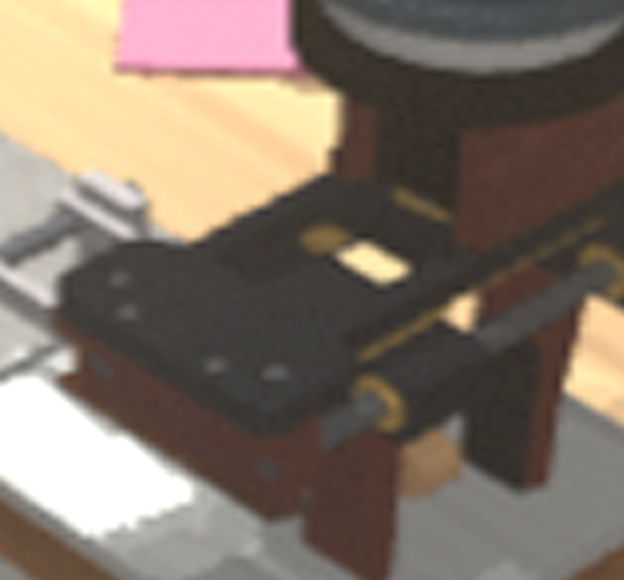

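Call:
{"api": "carry_out", "payload": {
  "rows": [
    [[-0.0015,0,0],[0,0,0],0.6],
    [[0,0,0],[0,0,0],0.75],
    [[0,0,0],[0,0,0],0.9],
    [[0,0,0],[0,0,0],0.95],
    [[0,0,0],[0,0,0],0.95],
    [[0,0,0],[0,0,0],0.95]
  ]
}}

```text
t: 15.93
ee_pos: [510.0, 63.4, 15.6]
orientation: [2.135, 2.302, 0.006]
ft_force: [5.4, -0.1, -1.6]
width: 11.8
```

```bash
python3 - <<'E'
from h import *
p,T,o=now();print((RR.T@(p-H)).round(1),p,o['width'],o['ft_force'],o['moment'])
a=np.deg2rad(np.arange(180,-3,-3));y,z=-138,-8
Y=np.cos(a)*y+np.sin(a)*z;Z=-np.sin(a)*y+np.cos(a)*z
d=np.c_[np.diff(Y),-np.diff(Z)]
for i in range(0,60,12): print([(float(round(u,1)),float(round(v,1))) for u,v in d[i:i+12]])
E
```

```text
[  2.6 137.6 -49.4] [509.96945808  63.39168422  15.61039398] 11.770499591634799 [ 5.44175426 -0.10959048 -1.58497719] [-0.06663379 -0.72290676 -0.1447419 ]
[(-0.6, -7.2), (-1.0, -7.2), (-1.4, -7.1), (-1.7, -7.0), (-2.1, -6.9), (-2.5, -6.8), (-2.8, -6.7), (-3.2, -6.5), (-3.5, -6.3), (-3.8, -6.1), (-4.1, -5.9), (-4.4, -5.7)]
[(-4.7, -5.5), (-5.0, -5.2), (-5.3, -5.0), (-5.5, -4.7), (-5.8, -4.4), (-6.0, -4.1), (-6.2, -3.7), (-6.4, -3.4), (-6.5, -3.1), (-6.7, -2.7), (-6.8, -2.4), (-7.0, -2.0)]
[(-7.0, -1.7), (-7.1, -1.3), (-7.2, -0.9), (-7.2, -0.5), (-7.2, -0.1), (-7.2, 0.2), (-7.2, 0.6), (-7.2, 1.0), (-7.1, 1.4), (-7.0, 1.7), (-6.9, 2.1), (-6.8, 2.5)]
[(-6.7, 2.8), (-6.5, 3.2), (-6.3, 3.5), (-6.1, 3.8), (-5.9, 4.1), (-5.7, 4.4), (-5.5, 4.7), (-5.2, 5.0), (-5.0, 5.3), (-4.7, 5.5), (-4.4, 5.8), (-4.1, 6.0)]
[(-3.7, 6.2), (-3.4, 6.4), (-3.1, 6.5), (-2.7, 6.7), (-2.4, 6.8), (-2.0, 7.0), (-1.7, 7.0), (-1.3, 7.1), (-0.9, 7.2), (-0.5, 7.2), (-0.1, 7.2), (0.2, 7.2)]
```

The disc is pinched (11.8 mm). I'll swing back, slowly at first so as not to disturb the knobs.

Call:
{"api": "carry_out", "payload": {
  "rows": [
    [[0,0.001,0],[0,0,0],0.95],
    [[-0.0003,0,-0.0018],[0,0,0],0.95],
    [[-0.0003,0,-0.0018],[0,0,0],0.95],
    [[-0.0003,0,-0.0036],[0,0,0],0.95],
    [[-0.0005,0,-0.0036],[0,0,0],0.95],
    [[-0.0005,0,-0.0036],[0,0,0],0.95],
    [[-0.0007,0,-0.0036],[0,0,0],0.95],
    [[-0.0007,0,-0.0036],[0,0,0],0.95],
    [[-0.0008,0,-0.0035],[0,0,0],0.95],
    [[-0.0009,0,-0.0035],[0,0,0],0.95]
  ]
}}

```text
t: 16.77
ee_pos: [510.2, 58.2, 43.9]
orientation: [2.136, 2.304, 0.004]
ft_force: [5.6, -1.8, -4.0]
width: 11.6
```

```bash
python3 look.py u scene; python3 - <<'E'
import cv2
a=cv2.imread('pics/u_scene.png')[180:470,250:560];cv2.imwrite('pics/zu.png',cv2.convertScaleAbs(cv2.resize(a,None,fx=2,fy=2,interpolation=cv2.INTER_CUBIC),alpha=1.4))
E
```

```text
16.8167 [510.2  58.1  44.4] [ 5.1 -1.3 -2.8] [-0.04 -0.66 -0.16] 11.60765125015046
```

View pics/zu.png

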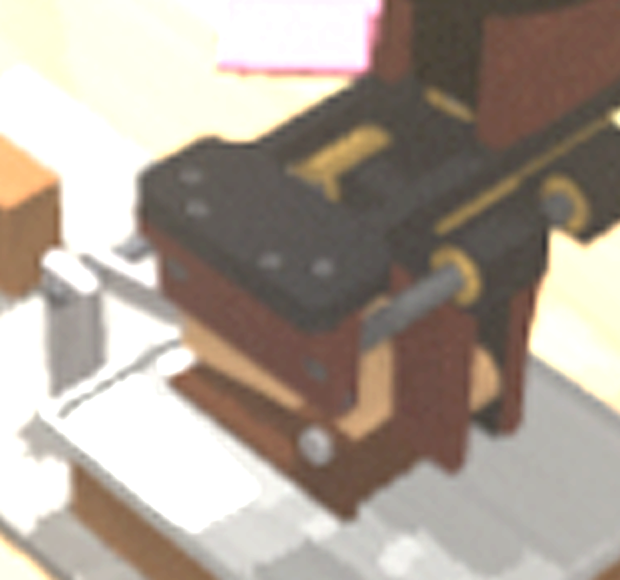

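The cover stays on the tray while the rack rises. I'll continue the arc.

Call:
{"api": "carry_out", "payload": {
  "rows": [
    [[-0.0021,0,-0.0069],[0,0,0],0.95],
    [[-0.0025,0,-0.0068],[0,0,0],0.95],
    [[-0.0028,0,-0.0067],[0,0,0],0.95],
    [[-0.0032,0,-0.0065],[0,0,0],0.95],
    [[-0.0035,0,-0.0063],[0,0,0],0.95],
    [[-0.0038,0,-0.0061],[0,0,0],0.95],
    [[-0.0041,0,-0.0059],[0,0,0],0.95],
    [[-0.0044,0,-0.0057],[0,0,0],0.95],
    [[-0.0047,0,-0.0055],[0,0,0],0.95],
    [[-0.005,0,-0.0052],[0,0,0],0.95],
    [[-0.0053,0,-0.005],[0,0,0],0.95],
    [[-0.0055,0,-0.0047],[0,0,0],0.95]
  ]
}}

```text
t: 17.82
ee_pos: [513.2, 11.4, 114.9]
orientation: [-2.136, -2.303, -0.003]
ft_force: [6.7, -0.6, -6.7]
width: 11.8
```

Call:
{"api": "carry_out", "payload": {
  "rows": [
    [[-0.0058,0,-0.0044],[0,0,0],0.95],
    [[-0.006,0,-0.0041],[0,0,0],0.95],
    [[-0.0062,0,-0.0037],[0,0,0],0.95],
    [[-0.0064,0,-0.0034],[0,0,0],0.95],
    [[-0.0065,0,-0.0031],[0,0,0],0.95],
    [[-0.0067,0,-0.0027],[0,0,0],0.95],
    [[-0.0068,0,-0.0024],[0,0,0],0.95],
    [[-0.007,0,-0.002],[0,0,0],0.95]
  ]
}}

```text
t: 18.48
ee_pos: [516.5, -39.4, 140.4]
orientation: [-2.135, -2.302, -0.003]
ft_force: [5.2, 2.6, -4.1]
width: 11.6
```

```bash
python3 look.py v scene
```

```text
18.5333 [516.6 -40.3 140.6] [ 4.5  1.3 -2.5] [ 0.51 -0.42 -0.12] 12.326730936803116
```

View pics/v_scene.png

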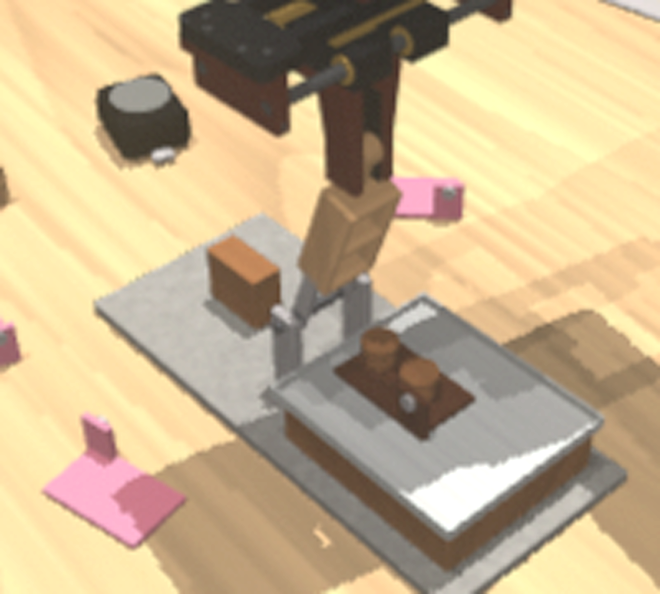

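Both knobs are standing upside down on the cover, at (380,348) and (418,378). I'll take the rack the rest of the way back.

Call:
{"api": "carry_out", "payload": {
  "rows": [
    [[-0.007,0,-0.0017],[0,0,0],0.95],
    [[-0.0071,0,-0.0013],[0,0,0],0.95],
    [[-0.0072,0,-0.0009],[0,0,0],0.95],
    [[-0.0072,0,-0.0005],[0,0,0],0.95],
    [[-0.0072,0,-0.0001],[0,0,0],0.95],
    [[-0.0072,0,0.0002],[0,0,0],0.95],
    [[-0.0072,0,0.0006],[0,0,0],0.95],
    [[-0.0072,0,0.001],[0,0,0],0.95],
    [[-0.0071,0,0.0014],[0,0,0],0.95],
    [[-0.007,0,0.0017],[0,0,0],0.95],
    [[-0.0069,0,0.0021],[0,0,0],0.95],
    [[-0.0068,0,0.0025],[0,0,0],0.95]
  ]
}}

```text
t: 19.53
ee_pos: [522.4, -126.1, 135.8]
orientation: [-2.134, -2.304, 0.001]
ft_force: [-3.4, -0.1, 7.3]
width: 11.7
```

Call:
{"api": "carry_out", "payload": {
  "rows": [
    [[-0.0067,0,0.0028],[0,0,0],0.95],
    [[-0.0065,0,0.0032],[0,0,0],0.95],
    [[-0.0063,0,0.0035],[0,0,0],0.95],
    [[-0.0061,0,0.0038],[0,0,0],0.95],
    [[-0.0059,0,0.0041],[0,0,0],0.95],
    [[-0.0057,0,0.0044],[0,0,0],0.95],
    [[-0.0055,0,0.0047],[0,0,0],0.95],
    [[-0.0052,0,0.005],[0,0,0],0.95],
    [[-0.005,0,0.0053],[0,0,0],0.95],
    [[-0.0047,0,0.0055],[0,0,0],0.95],
    [[-0.0044,0,0.0058],[0,0,0],0.95],
    [[-0.0041,0,0.006],[0,0,0],0.95]
  ]
}}

```text
t: 20.53
ee_pos: [526.8, -192.9, 81.1]
orientation: [-2.134, -2.304, 0.003]
ft_force: [-3.5, -6.6, 4.6]
width: 11.8
```

Call:
{"api": "carry_out", "payload": {
  "rows": [
    [[-0.0037,0,0.0062],[0,0,0],0.95],
    [[-0.0034,0,0.0064],[0,0,0],0.95],
    [[-0.0031,0,0.0065],[0,0,0],0.95],
    [[-0.0027,0,0.0067],[0,0,0],0.95],
    [[-0.0024,0,0.0068],[0,0,0],0.95],
    [[-0.002,0,0.007],[0,0,0],0.95],
    [[-0.0017,0,0.007],[0,0,0],0.95],
    [[-0.0013,0,0.0071],[0,0,0],0.95],
    [[-0.0009,0,0.0072],[0,0,0],0.95],
    [[0,0,0],[0,0,0],0.95]
  ]
}}

```text
t: 21.37
ee_pos: [528.1, -213.6, 18.9]
orientation: [-2.134, -2.303, 0.003]
ft_force: [-1.7, -7.8, 1.1]
width: 11.9
```

```bash
python3 look.py w scene;python3 - <<'E'
from h import *
p,T,o=now();print((RR.T@(p-H)).round(1),p,T.round(3))
E
```

```text
21.4167 [ 528.  -213.6   19.2] [-3.6 -6.3  0.1] [-1.16  0.51 -0.08] 11.658825470488674
[  -0.2 -139.9  -45.8] [ 528.00839152 -213.56583553   19.22849672] [[-0.076  0.997 -0.003]
 [ 0.997  0.076 -0.   ]
 [ 0.    -0.003 -1.   ]]
```

View pics/w_scene.png

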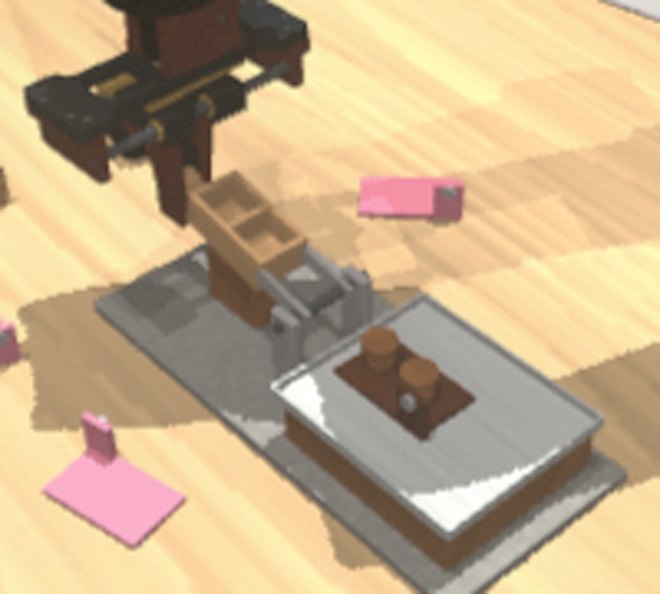

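Nine degrees left. I'll lower it onto the rest.

Call:
{"api": "carry_out", "payload": {
  "rows": [
    [[-0.0005,0,0.005],[0,0,0],0.95],
    [[-0.0003,0,0.005],[0,0,0],0.95],
    [[0,0,0.004],[0,0,0],0.95],
    [[0.0001,0,0.003],[0,0,0],0.95],
    [[0,0,0.0015],[0,0,0],0.95],
    [[0,0,0],[0,0,0],0.95],
    [[0,0,0],[0,0,0],0.95]
  ]
}}

```text
t: 22.0
ee_pos: [528.1, -214.0, 1.1]
orientation: [-2.133, -2.303, 0.003]
ft_force: [-3.6, -6.6, 1.0]
width: 11.8
```

```bash
python3 look.py x scene
```

```text
22.05 [ 528.1 -214.     1.2] [-3.3 -7.  -1.2] [-0.97  0.5  -0.13] 12.227007485948093
```

View pics/x_scene.png

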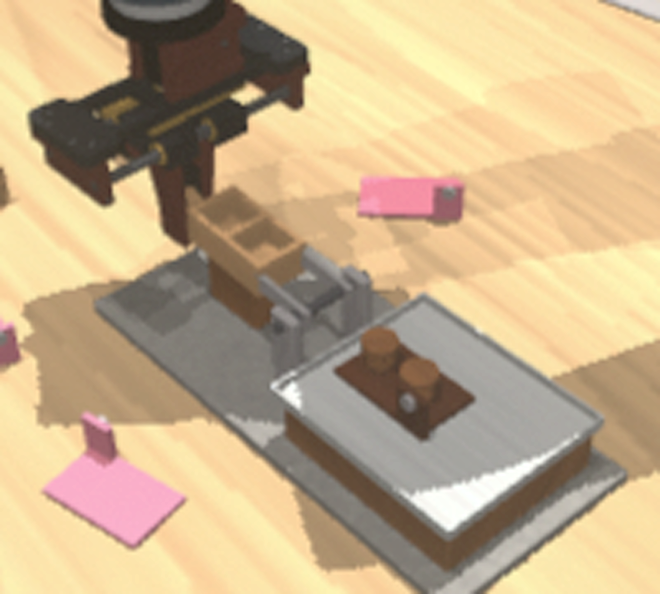

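Call:
{"api": "carry_out", "payload": {
  "rows": [
    [[0.0005,0,0.001],[0,0,0],0.95],
    [[0.0005,0,0.001],[0,0,0],0.95],
    [[0,0,0],[0,0,0],0.9],
    [[0,0,0],[0,0,0],0.8],
    [[0,0,0],[0,0,0],0.7],
    [[0,0,0],[0,0,0],0.5],
    [[0,0,0],[0,0,0],0.4],
    [[0,0,0],[0,0,0],0.4],
    [[0,0,0],[0,0,0],0.4]
  ]
}}

```text
t: 22.8
ee_pos: [529.7, -211.0, -0.3]
orientation: [-2.134, -2.304, -0.001]
ft_force: [0.1, -0.2, 0.6]
width: 47.5
```

Call:
{"api": "carry_out", "payload": {
  "rows": [
    [[0,0,-0.005],[0,0,0],0.4],
    [[0,0,-0.01],[0,0,0],0.4],
    [[0,0,-0.02],[0,0,0],0.4],
    [[0,0,-0.03],[0,0,0],0.4],
    [[0,0,-0.03],[0,0,0],0.4],
    [[-0.03,0,-0.03],[0,0,0],0.4],
    [[-0.03,0,0],[0,0,0],0.4],
    [[-0.03,0,0],[0,0,0],0.4],
    [[-0.02,0,0],[0,0,0],0.4],
    [[0,0,0],[0,0,0],0.4],
    [[0,0,0],[0,0,0],0.4]
  ]
}}

```text
t: 23.72
ee_pos: [537.8, -321.1, 124.7]
orientation: [-2.137, -2.302, -0.002]
ft_force: [-0.3, -0.0, -0.4]
width: 52.9
```

```bash
python3 look.py y scene top; python3 - <<'E'
import cv2
a=cv2.imread('pics/y_scene.png')[180:470,170:560];cv2.imwrite('pics/zy.png',cv2.resize(a,None,fx=2,fy=2,interpolation=cv2.INTER_CUBIC))
E
```

```text
23.8167 [ 537.6 -319.5  124.2] [ 0.2  0.9 -0.2] [-0.03  0.03 -0.03] 52.66223872733574
```

View pics/zy.png

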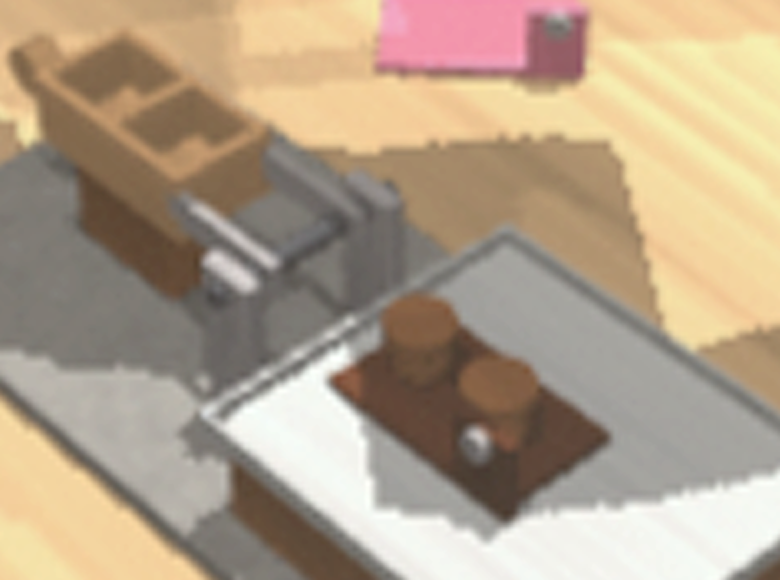

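View pics/y_top.png

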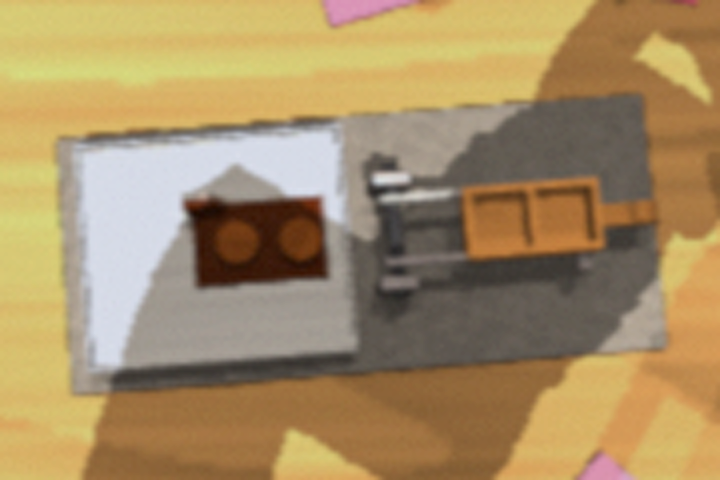

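The rack is level back at its start. The cover lies flat in the tray with both knobs standing upside down, at top-view (237,242) and (300,240). One numeric check, then I'll hand in.

```bash
python3 - <<'E'
from h import *
from workcell import close_job
f=lambda u,v,z:(RR.T@(ray('top',(u/4+205-.5,v/4+165-.5),z)-H)).round(1)
print('cover ctr',f(260,243,50),'knobs base tops',f(237,242,68),f(300,240,68),readout.get_obs()['ft_force'].round(1))
print(close_job())
E
```

```text
cover ctr [  2.1  74.9 -15. ] knobs base tops [ 2.1 87.2  3. ] [ 0.2 52.6  3. ] [ 0.2  0.9 -0.2]
the job is handed in; nothing more can be done
None
```

The job is done and handed in at about 24 s of the 61 s limit. I pinched both studs, swung the rack and cover over onto the tray, let go of the cover, and swung only the rack back by its disc.

**Last checks, from pictures:**
- The rack is level at its start.
- The cover lies flat, upside down, in the tray. Its centre is at about x 2, y 75 mm in the rack's axes, against limits of ±20 and 55–95.
- Both knobs stand upside down on the cover. They are about 22 mm and 12 mm from its centre along y, inside the 2.5–32.5 mm limits.
- The arm is clear, with no contact force.

**What disagreed:**
- **Tool offset:** the real fingertips sit about 40 mm behind the reported TCP along the tool. The pictures showed this, and so did a first, empty close to 51 mm at the specified height. I worked from the measured offset after that.
- **Yaw estimate:** my estimate of the jig's yaw was about 1° off. It caused only sideways forces of up to about 10 N.
- **Cover at mid-swing:** at about 145° the picture left room for a 1–2 mm gap between cover and rack. I had no closer view, so I can't rule it out. It is well inside the allowed range.

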